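# Bed the whetstone in its drawer and click the drawer home

## Robot

A 7-joint arm with a two-finger parallel gripper is mounted at the origin on the work surface. World frame = base frame: x ahead of the robot, y to its left, z up, the work surface at z = 0. Lengths are in m, angles in rad, forces in N, time in s.
With the tool pointing down it reaches from about 0.425 to 0.875 m from the base axis. Payload 4.7 kg.
Tool frame: the origin (TCP) lies midway between the tips of the shut fingers; the grasp point (between the pads) lies 19 mm behind it; z points along the fingers, x is the direction in which the jaws open and shut, and the axes are right-handed (so a half turn about z gives the same grasp; the last joint's range is limited). The gripper opens to 85 mm and grips with 20 to 120 N. Pads are 22 mm wide; open, the fingers measure 114 mm over their backs; the gripper's body (76 mm by 85 mm) begins 54 mm behind the grasp point. The pads swing forward as they close: fully open they stand 13 mm farther back than shut.
Start: joints at [1.159, 0.321, -0.07, 1.45, 0.023, 1.371, -0.057], TCP at [0.268, -0.592, 0.231] pointing down, gripper open.
Joint ranges: [-2.86, 2.86], [-0.3, 2.09], [-1.38, 1.24], [0.06, 2.45], [-1.56, 4.7], [0.09, 2.05], [-2.69, 2.69]. Speed limits (rad/s): [2.57, 2.57, 3.14, 3.14, 3.14, 3.14, 3.14].

## Interface

Orientations are given as [roll, pitch, yaw] about the fixed x, y, z axes, in that order (R = Rz(yaw) Ry(pitch) Rx(roll)).
In Python, from bench import observe, eyes, ticket gives the robot as it stands.
- The arm moves only by the shell command python3 -m creep 'ROWS'. ROWS is JSON, a list of rows, each a list of 3 entries, a list of its own where there are three numbers: the shift along the tool's x, y, z in cm, then the turn, a rotation vector about the tool's x, y, z in degrees, then the finger opening in cm, from 0 to 8.54. A call has 1 to 10 rows; each row is the pose to reach, as a shift and turn from the pose commanded when the call began, along the tool's axes at that moment; what a row does not reach only later rows make up. A row lasts 1/12 s, in which the tool goes at most 41.7 mm and 7.16 degrees, less where a joint would pass 70% of its speed; a pose out of reach is approached as far as the arm can. A call with a gripper value outside its range is refused whole. The fingers move at their own pace and stop on an object; the grip force is fixed at half the most. Time passes only in rows, so rows that repeat a pose let the fingers close. It gives the time, the measured TCP pose, the force and the opening at its end, in the units of the state.
- observe(): the state, without advancing time (a new reading comes with each control period).
- eyes.snapshot(name): name is "scene" or "top"; returns a dict with "pixels" (384x512x3 uint8, red, green, blue), "depth" (384x512 float32, m along the optical axis (not along the pixel's ray), 0 where there is no reading), "camera_matrix" (3x3 intrinsics, pixels), "cam_to_world" (4x4, takes a point from camera to world coordinates). Camera axes: x right, y down, z forward; pixel columns grow to the right and rows downward; lengths in m; the calibration is good to about 2 mm. A picture is of the moment at which its call begins.
- ticket.finish_job(): hands the job in, once; it reports no verdict.
The state is a dict: "t": time; "joints": joint angles; "qd": joint speeds; "joint_torque": joint torques, N m; "tool_pos": TCP position; "tool_rot": TCP orientation; "force": force on the tool from outside, world axes, zero at the start; "ft_torque": the same for the moment, N m; "width": finger opening in m.
Only numpy, scipy, OpenCV 4.12 (cv2) and the standard library are available. Lean on these libraries where they do the work, as an engineer would, in place of code of your own. Each camera call takes 0.05 s, during which the arm holds its last target.

## Task

The whetstone has dried standing on end in the steel drainer. Take it out by its upper end, lay it down flat on the free counter and let it go so that you can take it again across its middle (never let it topple or drop), then bed it flat in the fitted recess of the open drawer. Push the drawer gently home, past the resistance of its catch, until it has clicked fully shut and stays shut; do not slam or ram it, and leave the bowl, crock, tub and dish where they are.

Things in the scene. Friction and masses are not known exactly. Their poses are not given: they have to be found in the camera images.
- stone_mid (a point): Centre of the loose whetstone: plain grey-brown block with a thinner cream layer on one broad face, 170 x 54 x 26 mm, about 0.5 kg. Its z axis runs along the 170 mm length, y across the 54 mm width, x through the 26 mm thickness. Starts upright on end in the drainer, centre 89 mm and top 174 mm above the counter, upper 84 mm free. Lying flat on the counter its centre is 13 mm high.
- drainer: Fixed open-topped perforated steel drainer, 90 mm high; origin on the counter under the middle of the stone's compartment (40 x 64 mm inside along its x, y; floor 4 mm thick). Outside it spans x -23 to +71 mm, y -35 to +35 mm in its own axes. Behind the stone, at x 39 to 54 mm, a wooden handle and a short brush stand fixed in it, up to 155 mm high.
- recess (a point): Middle of the recess floor in the open upper drawer, 88 mm above the counter; x runs into the chest, y left, z up; moves with the drawer. The recess is cut in a light wooden insert: 22 mm deep, 178 mm long along x, 63 mm wide, so the stone (either face up, either end first) has 4 mm to spare all round and stands 4 mm proud.
- notch (a point): The same middle, at the top of the insert, 110 mm above the counter. Here finger notches, 62 mm long along x, widen the recess to 163 mm across y, down to the same floor: only here do fingers fit beside the lying stone, across its width.
- drawer_front (a point): Middle of the outer face of the upper drawer's white front, 110 mm above the counter; x into the chest, y left, z up. The front is 262 mm wide, 18 mm thick, from 80 to 140 mm above the counter. A dark bow handle stands 30 mm out, within 50 mm of the middle in y and 0 to 8 mm above this point; beside it the front is clear. The drawer's sides are 122 mm high.
- drawer (a joint): Opening of the upper drawer, m: 0 home at its hard stop, 0.25 fully open; slides along x of drawer_front. Drag 1 to 3 N until 14 mm from home, where it meets a sprung roller catch: about 10 N push it over. Let go at 7 to 12 mm, it is pushed back out to about 13 mm; below 2 mm the roller draws it home and holds it with some 5 N.
- chest: Fixed low white two-drawer chest with wood trim, 280 mm wide, 320 deep, 150 high; origin on the counter under the middle of its front face, x into the chest (front faces the robot), y left. The lower drawer is shut and stays so. Small plates are stacked on the back half of its top, up to 195 mm above the counter.
- bowl: Bystander: loose round steel bowl, 150 mm across, 60 mm high; origin under its middle.
- crock: Bystander: loose lidded stoneware crock, 86 mm across, 95 mm high; origin under its middle. It stands at the far side of the free counter between the open drawer and the drainer; nothing stands on that stretch on the robot's side of it.
- tub: Bystander: loose clear plastic tub, 110 x 110 mm, 55 mm high; origin under its middle.
- dish: Bystander: loose small blue dish, 90 mm across, 20 mm high; origin under its middle.
There are look-alikes about, which are no part of the job. Of the things like the part that bears stone_mid, leave any that is purple; of the rest the larger one is meant.

How it is judged:
By the outcome, as a careful person would: the job done as asked, in the order asked, and still so for the second after the job is handed in, with the robot touching nothing.
It also fails if it takes over 72 s, if anything falls off the work surface, if the arm or the gripper's body presses on something with over 40 N, if the wrist force passes 120 N, or if a joint passes its speed limit or range.

## Working session

There is one attempt and no reset: what is moved stays moved. The work goes in short steps, Python scripts to look and compute and a shell command to move; the robot and the scene stay as the last step left them, time stands still between calls to the robot, and variables do not carry over. Pictures are saved under pics/ and viewed, and the job is handed in when it is done.

```bash
ls; mkdir -p pics; python3 - <<'E'
from bench import observe, eyes
import cv2,numpy as np
s=observe()
for k in ('t','tool_pos','tool_rot','force','width','joints'):print(k,s[k])
for n in('scene','top'):
    d=eyes.snapshot(n); cv2.imwrite(f'pics/{n}0.png',cv2.resize(d['pixels'][:,:,::-1],(800,600),interpolation=cv2.INTER_CUBIC))
    np.savez(f'{n}0.npz',**d); print(n,d['camera_matrix'],d['cam_to_world'])
E
```

```text
pics
t 0.0
tool_pos [ 0.26822604 -0.59149181  0.23022479]
tool_rot [ 3.14150683e+00  1.88463505e-03 -1.14495125e+00]
force [ 1.0511912  -0.25362795  0.16245213]
width 0.08552509094997149
joints [ 1.15909865  0.32181291 -0.0700975   1.45168564  0.02259215  1.37076787
 -0.05689387]
scene [[443.40575634   0.         252.91220203]
 [  0.         443.40575634 188.60839522]
 [  0.           0.           1.        ]] [[-0.86631975  0.29533502 -0.40282417  1.14576557]
 [ 0.49948389  0.50829402 -0.7015362   1.02664205]
 [-0.00243509 -0.80895885 -0.58786023  1.01079187]
 [ 0.          0.          0.          1.        ]]
top [[359.62534588   0.         252.52822308]
 [  0.         359.62534588 196.28965004]
 [  0.           0.           1.        ]] [[-0.02243673 -0.99797167  0.05957471  0.46157851]
 [-0.99974406  0.02222384 -0.00423369 -0.02200353]
 [ 0.00290112 -0.05965445 -0.99821487  1.33922615]
 [ 0.          0.          0.          1.        ]]
```

View pics/scene0.png

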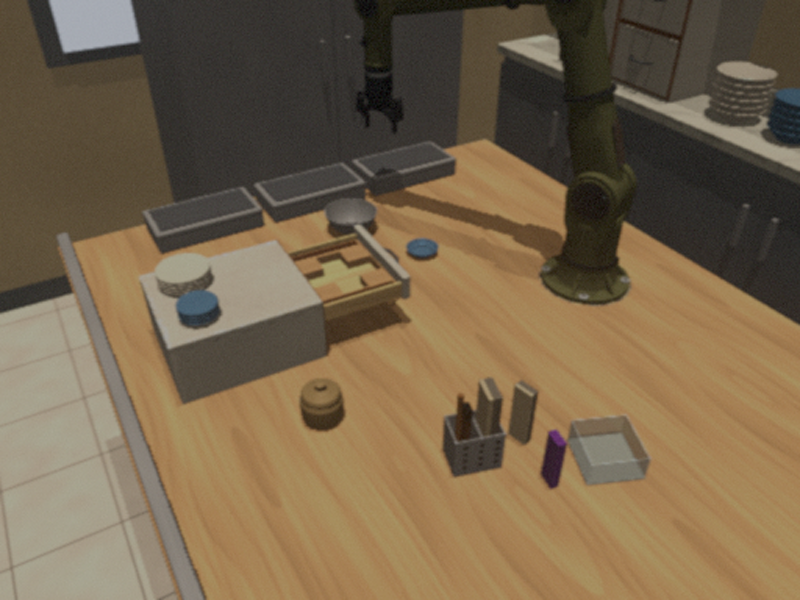

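View pics/top0.png

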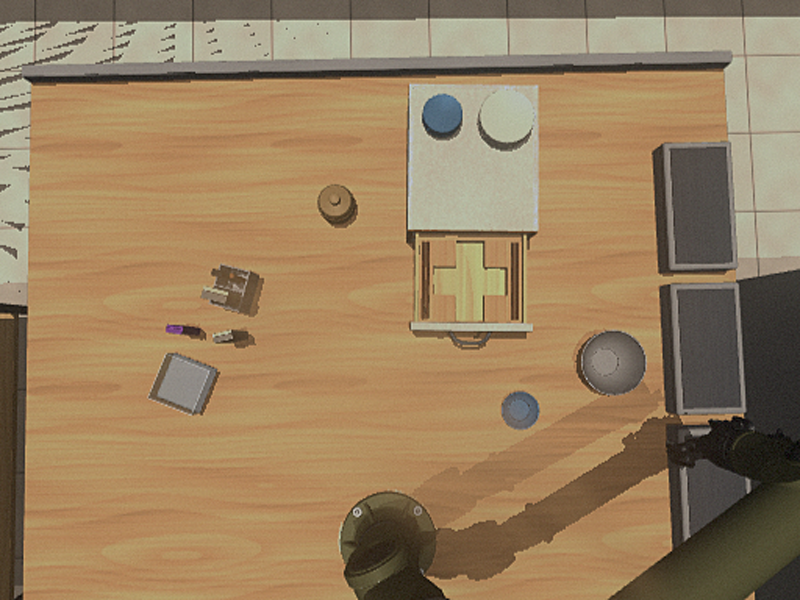

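Candidates for the whetstone, in scene-picture pixels: a block in the drainer (488,405), a free-standing grey block (523,412) and a purple block (554,460). The one in the drainer fits the description. I'll check it in crops.

```bash
cat > h.py <<'E'
import numpy as np,cv2
def load(n): return dict(np.load(n+'.npz'))
def pts(d):
    h,w=d['depth'].shape; v,u=np.mgrid[:h,:w]; K=d['camera_matrix'];z=d['depth']
    P=np.stack([(u-K[0,2])/K[0,0]*z,(v-K[1,2])/K[1,1]*z,z],-1)
    return P@d['cam_to_world'][:3,:3].T+d['cam_to_world'][:3,3]
def crop(d,u0,v0,u1,v1,s,name):
    c=d['pixels'][v0:v1,u0:u1,::-1]; c=cv2.resize(c,None,fx=s,fy=s,interpolation=cv2.INTER_CUBIC)
    for u in range((u0+9)//10*10,u1,10): 
        cv2.line(c,((u-u0)*s,0),((u-u0)*s,5),(0,0,255),1);cv2.putText(c,str(u),((u-u0)*s,15),0,.35,(0,0,255),1)
    for v in range((v0+9)//10*10,v1,10): 
        cv2.line(c,(0,(v-v0)*s),(5,(v-v0)*s),(0,0,255),1);cv2.putText(c,str(v),(6,(v-v0)*s+4),0,.35,(0,0,255),1)
    cv2.imwrite('pics/'+name+'.png',c)
E
python3 - <<'E'
from h import *
d=load('scene0');crop(d,270,225,420,325,5,'sc1')
d=load('top0');crop(d,90,160,175,270,5,'tc1');crop(d,250,140,350,230,7,'tc2')
P=pts(d)
for n in('scene0','top0'):
    P=pts(load(n)); 
    for lo,hi in((.165,.18),):
        m=(P[...,2]>lo)&(P[...,2]<hi)&(P[...,1]>.2)&(P[...,0]>.3)&(P[...,0]<.9)
        q=P[m]; print(n,lo,m.sum(), q.mean(0) if len(q) else '', cv2.minAreaRect((q[:,:2]*1000).astype(np.float32)) if len(q)>3 else '')
        v,u=np.where(m);print(u.min(),u.max(),v.min(),v.max())
E
```

```text
scene0 0.165 165 [0.56986504 0.35077868 0.17307335] ((568.3915405273438, 347.0548095703125), (55.96891403198242, 27.6646785736084), 74.6974868774414)
306 321 241 257
top0 0.165 138 [0.56517412 0.34732197 0.1732095 ] ((565.4359130859375, 348.0906677246094), (55.582313537597656, 25.58118438720703), 73.54197692871094)
128 146 183 194
```

```bash
python3 - <<'E'
from h import *
P=pts(load('top0'))
# drainer region heights map
np.set_printoptions(linewidth=200)
print((P[160:225:2,100:172:2,2]*1000).astype(int))
E
```

```text
[[ 2 -4  0 ...  1  1  0]
 [-1  0  2 ...  1  0 -1]
 [-1 -1 -1 ...  1  2 -4]
 ...
 [-4  1 -2 ... -1  0  1]
 [-1  2  1 ... -2 -1  0]
 [ 0  0  2 ...  0  0 -1]]
```

View pics/sc1.png

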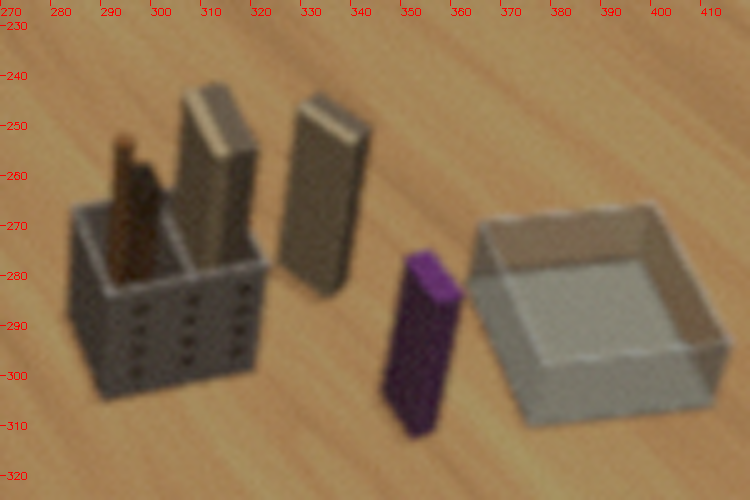

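View pics/tc1.png

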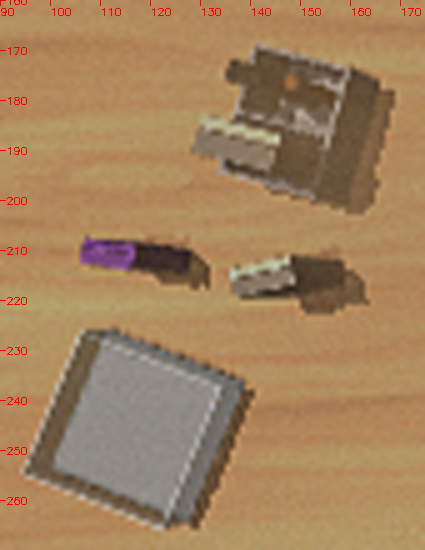

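View pics/tc2.png

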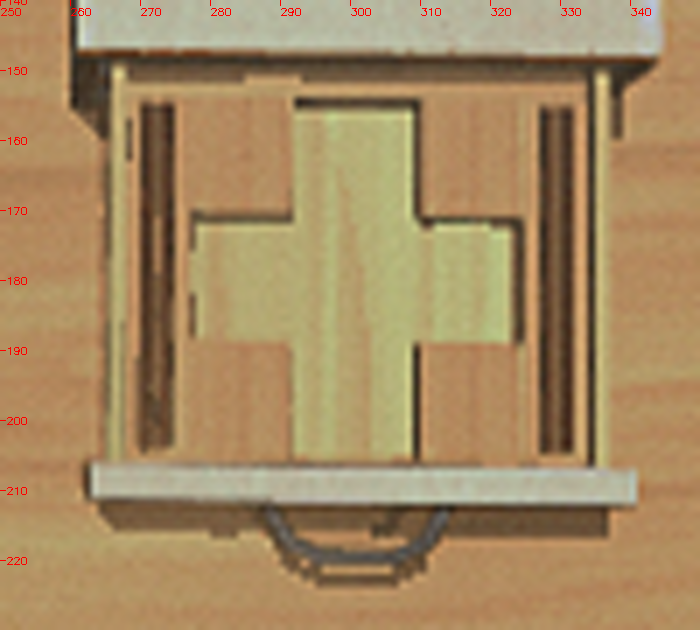

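```bash
python3 - <<'E'
from h import *
np.set_printoptions(precision=4,suppress=True)
for n in('scene0','top0'):
    d=load(n);P=pts(d);X,Y,Z=P[...,0],P[...,1],P[...,2]
    def box(name,lo,hi,x0,x1,y0,y1):
        m=(Z>lo)&(Z<hi)&(X>x0)&(X<x1)&(Y>y0)&(Y<y1);q=P[m]
        if len(q)<4: print(n,name,len(q));return
        r=cv2.minAreaRect((q[:,:2]*1000).astype(np.float32)); print(n,name,m.sum(),'mean',q.mean(0),'max',q.max(0),'min',q.min(0),r)
    box('stone top',.165,.18,.3,.9,.2,.6)
    box('lookalike',.02,.16,.40,.515,.28,.40)
    box('lookalike top',.11,.16,.40,.515,.28,.40)
    box('drainer90',.083,.095,.5,.72,.25,.45)
    box('crock',.02,.11,.6,.9,.05,.25)
    box('purple',.02,.16,.40,.515,.40,.52)
    box('tub',.045,.065,.3,.5,.3,.55)
    box('front top',.132,.146,.3,.6,-.4,.1)
    box('insert',.104,.116,.3,.75,-.4,.1)
    box('recessfloor',.082,.094,.3,.75,-.4,.1)
    box('chest top',.145,.155,.55,1.1,-.4,.1)
    box('dish',.008,.03,.2,.45,-.3,-.1)
    box('bowl',.02,.07,.3,.55,-.5,-.25)
E
```

```text
scene0 stone top 165 mean [0.5699 0.3508 0.1731] max [0.5891 0.376  0.1779] min [0.5512 0.3178 0.1657] ((568.3915405273438, 347.0548095703125), (55.96891403198242, 27.6646785736084), 74.6974868774414)
scene0 lookalike 501 mean [0.4856 0.3503 0.0833] max [0.4968 0.3998 0.1342] min [0.4013 0.3209 0.0202] ((456.6993408203125, 369.7342529296875), (42.81553649902344, 116.1796646118164), 43.244693756103516)
scene0 lookalike top 153 mean [0.4847 0.3483 0.125 ] max [0.4962 0.3675 0.1342] min [0.4669 0.3209 0.1101] ((482.0945129394531, 344.8370056152344), (25.013721466064453, 44.551597595214844), 9.125284194946289)
scene0 drainer90 255 mean [0.5953 0.3564 0.0885] max [0.6481 0.4492 0.0948] min [0.5027 0.2951 0.083 ] ((561.2047119140625, 365.70257568359375), (88.78094482421875, 180.970458984375), 59.42281723022461)
scene0 crock 710 mean [0.7938 0.1225 0.0604] max [0.8294 0.1494 0.0976] min [0.7452 0.0694 0.0201] ((788.0301513671875, 110.8777847290039), (81.08135223388672, 79.11614990234375), 17.99492835998535)
scene0 purple 712 mean [0.4672 0.4668 0.0588] max [0.512  0.5176 0.117 ] min [0.4001
[... 3556 characters left out ...]
37133789062), (281.9378967285156, 228.29734802246094), 81.67652893066406)
top0 chest top 5991 mean [ 0.8266 -0.1952  0.1496] max [ 1.0164 -0.059   0.155 ] min [ 0.6871 -0.3455  0.145 ] ((852.4315185546875, -202.6475067138672), (279.9446716308594, 324.92352294921875), 88.65901947021484)
top0 dish 101 mean [ 0.2953 -0.2829  0.0145] max [ 0.4309 -0.1542  0.0228] min [ 0.2481 -0.2998  0.0081] ((332.0107727050781, -235.1005859375), (203.81854248046875, 110.95573425292969), 27.970598220825195)
top0 bowl 176 mean [ 0.3881 -0.4551  0.0382] max [ 0.4681 -0.2714  0.0628] min [ 0.301  -0.4998  0.0201] ((344.10772705078125, -413.5203552246094), (116.51424407958984, 280.0461730957031), 35.21053695678711)
```

Real stone: the block in the drainer. It is the larger one, its top is at z≈0.173, and its centre is at about (0.567, 0.3475). The free-standing look-alike is only 0.135 high and stands right in front of it, so I need a tilted approach over it. Next is a helper that converts targets into rows.

```bash
cat > g.py <<'E'
import sys,numpy as np,json
from scipy.spatial.transform import Rotation as R
from bench import observe
np.set_printoptions(precision=3,suppress=True)
def pose():
    s=observe(); return np.array(s['tool_pos']),R.from_euler('xyz',s['tool_rot']),s
def toolR(az,s):
    # tool z horizontal azimuth az(deg), depressed s(deg); x = left
    a,s=np.radians([az,s]); z=np.array([np.cos(s)*np.cos(a),np.cos(s)*np.sin(a),-np.sin(s)])
    x=np.array([-np.sin(a),np.cos(a),0]); return R.from_matrix(np.stack([x,np.cross(z,x),z],1))
def rel(p,r=None):
    p0,r0,s=pose(); sh=r0.inv().apply(np.array(p)-p0)*100
    tu=np.degrees((r0.inv()*r).as_rotvec()) if r is not None else np.zeros(3)
    print('t',round(s['t'],2),'shift cm',sh,'turn deg',tu,'|s|',np.linalg.norm(sh),'|t|',np.linalg.norm(tu)); return sh,tu
def st():
    p,r,s=pose(); m=r.as_matrix()
    print('t',round(s['t'],2),'p',p,'z',m[:,2],'x',m[:,0],'F',np.array(s['force']),'w',round(s['width'],4),'q',np.array(s['joints']))
    f=open('log.jsonl','a');f.write(json.dumps({k:np.array(s[k]).tolist() for k in('joints','tool_pos','tool_rot')})+'\n')
E
python3 -c "
from g import *
st();rel([.52,-.42,.36],toolR(-60,85));rel([.52,-.42,.36])"
```

```text
t 0.1 p [ 0.268 -0.592  0.23 ] z [-0.001  0.002 -1.   ] x [ 0.413 -0.911 -0.002] F [-0.046  0.484 -0.642] w 0.0855 q [ 1.159  0.322 -0.07   1.452  0.023  1.371 -0.057]
t 0.1 shift cm [ -5.245 -30.012 -12.964] turn deg [ -3.861   4.252 -95.532] |s| 33.11026814652358 |t| 95.70494292462048
t 0.1 shift cm [ -5.245 -30.012 -12.964] turn deg [0. 0. 0.] |s| 33.11026814652358 |t| 0.0
```

```bash
python3 -m creep '[[[0,-4,-3],[0,0,0],8.5],[[-1,-8,-6],[0,0,0],8.5],[[-2,-12,-9],[0,0,-5],8.5],[[-3,-16,-11],[0,0,-10],8.5],[[-4,-20,-13],[0,0,-15],8.5],[[-5,-24,-13],[0,0,-20],8.5],[[-5,-28,-13],[0,0,-26],8.5],[[-5,-30,-13],[0,0,-32],8.5],[[-5.2,-30,-13],[0,0,-38],8.5],[[-5.2,-30,-13],[0,0,-44],8.5]]'; python3 -c "
from g import *
st();rel([.58,-.1,.36],toolR(-30,80))"
```

```text
t: 0.93
tool_pos: [0.5244, -0.4158, 0.3604]
tool_rot: [-3.138, 0.0, -0.363]
force: [-0.6, -0.3, -0.7]
width: 0.0855
t 0.93 p [ 0.524 -0.416  0.36 ] z [ 0.001  0.003 -1.   ] x [ 0.935 -0.355 -0.   ] F [-0.595 -0.299 -0.685] w 0.0855 q [ 0.851  0.36  -0.314  1.159  0.106  1.639  0.2  ]
t 0.93 shift cm [ -6.029 -31.498   0.15 ] turn deg [ -8.45    6.928 -80.608] |s| 32.07008140325134 |t| 81.34558250711827
```

```bash
python3 -m creep '[[[-1,-4,0],[0,0,-6],8.5],[[-1,-8,0],[0,0,-12],8.5],[[-2,-12,0],[0,0,-19],8.5],[[-3,-16,0],[0,0,-26],8.5],[[-4,-20,0],[0,0,-33],8.5],[[-5,-24,0],[0,0,-40],8.5],[[-6,-28,0],[0,0,-47],8.5],[[-6,-32,0],[0,0,-54],8.5],[[-6,-36,0],[0,0,-61],8.5],[[-6,-40,0],[0,0,-68],8.5]]'; python3 -c "
from g import *
st();rel([.46,.25,.33],toolR(-16,60))"
```

```text
t: 1.77
tool_pos: [0.6117, -0.0251, 0.3613]
tool_rot: [3.141, 0.001, 0.815]
force: [0.6, -0.8, 0.6]
width: 0.0852
t 1.77 p [ 0.612 -0.025  0.361] z [ 0.    -0.001 -1.   ] x [ 0.686  0.728 -0.001] F [ 0.629 -0.814  0.591] w 0.0852 q [ 0.517  0.272 -0.662  1.309  0.167  1.615  0.695]
t 1.77 shift cm [  9.624 -29.906   3.108] turn deg [-29.401   7.183 -26.646] |s| 31.569649200443173 |t| 40.32385914071624
```

```bash
python3 -m creep '[[[1,-3,0.3],[-3,0.7,-2.7],8.5],[[2,-6,0.6],[-6,1.4,-5.3],8.5],[[3,-9,0.9],[-9,2.2,-8],8.5],[[4,-12,1.2],[-12,2.9,-10.7],8.5],[[5,-15,1.6],[-15,3.6,-13.3],8.5],[[6,-18,2],[-18,4.3,-16],8.5],[[7,-21,2.3],[-21,5,-18.7],8.5],[[8,-24,2.6],[-24,5.7,-21.3],8.5],[[9,-27,2.9],[-27,6.5,-24],8.5],[[9.6,-30,3],[-29.4,7.2,-26.6],8.5]]'; python3 -c "
from g import *
st();rel([.46,.25,.33],toolR(-16,60))
import numpy as np
c=np.array([.567,.3475,.15]);r=toolR(-16,38);z=r.as_matrix()[:,2]
for b in (.15,.12,-.011): print(c-b*z); rel(c-b*z,r)"
```

```text
t: 2.6
tool_pos: [0.4591, 0.251, 0.331]
tool_rot: [2.614, -0.0, 1.288]
force: [1.0, 0.5, 0.8]
width: 0.0854
t 2.6 p [0.459 0.251 0.331] z [ 0.483 -0.141 -0.864] x [0.279 0.96  0.   ] F [0.962 0.516 0.803] w 0.0854 q [ 0.21  -0.293 -0.88   1.877  0.222  1.153  0.545]
t 2.6 shift cm [-0.074  0.049  0.146] turn deg [ 0.22   0.108 -0.187] |s| 0.1706531684838541 |t| 0.3087001003088733
[0.453 0.38  0.242]
t 2.6 shift cm [12.231 -8.051  5.571] turn deg [-21.78    0.143  -0.164] |s| 15.667559402399583 |t| 21.780873797991898
[0.476 0.374 0.224]
t 2.6 shift cm [12.24  -6.938  8.357] turn deg [-21.78    0.143  -0.164] |s| 16.364819826707112 |t| 21.780873797991898
[0.575 0.345 0.143]
t 2.6 shift cm [12.279 -2.078 20.522] turn deg [-21.78    0.143  -0.164] |s| 24.00513354293416 |t| 21.780873797991898
```

```bash
cat > fk.py <<'E'
import numpy as np,json,itertools
from scipy.spatial.transform import Rotation as R
from scipy.optimize import least_squares
def fk(q,p,sg,full=False):
    h,L1,e1,L2,e2,L3=p[:6]
    r=R.from_euler('z',sg[0]*q[0]+p[6]);x=np.array([0,0,h])
    r=r*R.from_euler('y',sg[1]*q[1]);x=x+r.apply([e1,0,L1])
    r=r*R.from_euler('z',sg[2]*q[2])*R.from_euler('y',sg[3]*q[3]);el=x;x=x+r.apply([e2,0,L2])
    r=r*R.from_euler('z',sg[4]*q[4])*R.from_euler('y',sg[5]*q[5]);wr=x;x=x+r.apply([p[8],0,L3])
    r=r*R.from_euler('z',sg[6]*q[6]+p[7])
    return (x,r,el,wr) if full else (x,r)
if __name__=='__main__':
    S=[json.loads(l) for l in open('log.jsonl')]
    best=None
    for sg in itertools.product([-1,1],repeat=4):
        g=[sg[0],1,sg[1],1,sg[2],1,sg[3]]
        def f(p):
            o=[]
            for s in S:
                x,r=fk(s['joints'],p,g); o+=list(x-s['tool_pos']); o+=list(.3*(r.inv()*R.from_euler('xyz',s['tool_rot'])).as_rotvec())
            return np.array(o)
        for yaw in(0,np.pi/2,np.pi,-np.pi/2):
            k=least_squares(f,[.3,.35,0,.35,0,.25,0,yaw,0])
            if best is None or k.cost<best[0]: best=(k.cost,g,k.x,np.abs(k.fun).max())
    print(best)
    json.dump([best[1],best[2].tolist()],open('kin.json','w'))
E
python3 fk.py
```

```text
(np.float64(2.3669292548070082e-05), [-1, 1, -1, 1, -1, 1, -1], array([ 2.46979604e-01,  5.20079599e-01, -1.04560595e-02,  5.02994630e-01,
       -3.64140853e-03,  4.14999521e-01, -3.56758885e-02,  3.10712871e+00,
       -8.87652126e-04]), np.float64(0.005385955434708323))
```

```bash
cat > ik.py <<'E'
from fk import *
from g import toolR
g,p=json.load(open('kin.json'))
lo=np.array([-2.86,-.3,-1.38,.06,-1.56,.09,-2.69]);hi=np.array([2.86,2.09,1.24,2.45,4.7,2.05,2.69])
def ik(pos,r,q0=None,n=30,seed=0):
    rng=np.random.default_rng(seed);b=None;out=[]
    for i in range(n):
        s=lo+(hi-lo)*rng.random(7) if (q0 is None or i) else np.clip(q0,lo+1e-3,hi-1e-3)
        def f(q):
            x,rr=fk(q,p,g); a=np.r_[x-pos,.3*(rr.inv()*r).as_rotvec()]
            return a if q0 is None else np.r_[a,1e-4*(q-q0)]
        k=least_squares(f,s,bounds=(lo,hi)); e=np.linalg.norm(f(k.x)[:6])
        out.append((e,np.round(k.x,2).tolist(), float(np.linalg.norm(k.x-q0)) if q0 is not None else 0))
    out.sort(key=lambda t:(t[0]>.004,t[2] if t[0]<.004 else t[0])); return out
E
cat > t1.py <<'E'
from ik import *
q0=np.array([.21,-.293,-.88,1.877,.222,1.153,.545])
c=np.array([.567,.3475,.15])
for s in (30,40,50,60,70):
  for az in(-16,):
    r=toolR(az,s);z=r.as_matrix()[:,2]
    for b in(.12,-.011):
        o=ik(c-b*z,r,q0,16); print('grasp s',s,'b',b,o[0])
for e in(90,110,120,130,140):
  for (x,y) in((.5,.15),(.42,.15),(.42,.25)):
    o=ik(np.array([x,y,.01]),toolR(0,e),q0,16);print('lay e',e,x,y,o[0])
E
python3 t1.py
```

```text
grasp s 30 b 0.12 (np.float64(1.5791463895992069e-07), [-0.62, 0.34, -0.84, 2.07, 1.31, 1.45, -0.79], 2.040931497483307)
grasp s 30 b -0.011 (np.float64(1.6159304937184908e-07), [-0.5, 0.46, -0.73, 2.09, 1.52, 1.31, -0.84], 2.184496887929433)
grasp s 40 b 0.12 (np.float64(1.4517548035239082e-07), [-0.41, 0.22, -0.92, 2.0, 1.12, 1.29, -0.53], 1.6283016941726907)
grasp s 40 b -0.011 (np.float64(1.481436647821505e-07), [-0.4, 0.37, -0.75, 2.03, 1.33, 1.14, -0.62], 1.8553376344484376)
grasp s 50 b 0.12 (np.float64(1.1910898529136246e-07), [-0.24, 0.15, -0.95, 1.91, 0.89, 1.19, -0.25], 1.216749673239419)
grasp s 50 b -0.011 (np.float64(1.241266533311689e-07), [-0.31, 0.32, -0.75, 1.96, 1.1, 1.03, -0.36], 1.5060293837666971)
grasp s 60 b 0.12 (np.float64(9.054844520005322e-08), [-0.13, 0.15, -0.92, 1.79, 0.68, 1.18, 0.02], 0.8932732699183731)
grasp s 60 b -0.011 (np.float64(9.183532073276001e-08), [-0.22, 0.31, -0.74, 1.87, 0.85, 1.0, -0.09], 1.1804834787744767)
grasp s 70 b 0.12 (np.float64(6.944155775033474e-08), [-0.07, 0.21, -0.87, 1.66, 0.5, 1.24, 0.23], 0.7491235427234231)
grasp s 70
[... 1203 characters left out ...]
.15 (np.float64(8.013590983563366e-08), [0.18, 0.91, -0.68, 1.38, 0.25, 1.66, 1.04], 1.4991846234525792)
lay e 130 0.42 0.15 (np.float64(6.300302037751814e-08), [0.23, 0.8, -0.7, 1.61, 0.21, 1.55, 1.02], 1.3019409600419831)
lay e 130 0.42 0.25 (np.float64(6.797619999507332e-08), [0.09, 0.85, -0.73, 1.53, 0.17, 1.54, 0.9], 1.3249582738702055)
lay e 140 0.5 0.15 (np.float64(1.000561763916858e-07), [0.15, 1.05, -0.67, 1.24, 0.23, 1.84, 1.04], 1.725768274837884)
lay e 140 0.42 0.15 (np.float64(7.867996927549557e-08), [0.2, 0.94, -0.68, 1.48, 0.19, 1.71, 1.02], 1.501958092477512)
lay e 140 0.42 0.25 (np.float64(8.177867268585276e-08), [0.07, 0.99, -0.71, 1.4, 0.14, 1.7, 0.91], 1.5331239950056998)
```

```bash
python3 -c "
from g import *
c=np.array([.567,.3475,.140]);r=toolR(-16,45);z=r.as_matrix()[:,2]
rel(c-.10*z,r)"
```

```text
t 2.6 shift cm [12.249 -5.54  10.695] turn deg [-14.78    0.132  -0.172] |s| 17.17943074931548 |t| 14.781386914386813
```

```bash
python3 -m creep '[[[1.6,-0.7,1.3],[-2,0,0],8.5],[[3.2,-1.4,2.7],[-4,0,0],8.5],[[4.8,-2.1,4],[-6,0,0],8.5],[[6.4,-2.8,5.4],[-8,0,0],8.5],[[8,-3.6,6.8],[-10,0,0],8.5],[[9.6,-4.3,8.2],[-12,0,0],8.5],[[11,-5,9.6],[-13.5,0,0],8.5],[[12,-5.4,10.5],[-14.8,0.1,-0.2],8.5],[[12.2,-5.5,10.7],[-14.8,0.1,-0.2],8.5],[[12.2,-5.5,10.7],[-14.8,0.1,-0.2],8.5]]'; python3 - <<'E'
from g import *
from h import *
from bench import eyes
st()
c=np.array([.567,.3475,.140]);r=toolR(-16,45);z=r.as_matrix()[:,2]
for n in('scene','top'):
    d=eyes.snapshot(n);np.savez(n+'1.npz',**d)
crop(load('scene1'),230,150,390,330,4,'s1');crop(load('top1'),80,130,220,240,5,'t1')
rel(c+.009*z,r)
E
```

```text
t: 3.43
tool_pos: [0.4996, 0.3657, 0.2093]
tool_rot: [2.364, 0.002, 1.291]
force: [0.3, 0.2, -0.0]
width: 0.0853
t 3.43 p [0.5   0.366 0.209] z [ 0.674 -0.195 -0.712] x [ 0.276  0.961 -0.002] F [ 0.347  0.242 -0.028] w 0.0853 q [-0.005  0.343 -1.23   1.924  1.167  1.316 -0.377]
t 3.53 shift cm [ 0.147 -0.225 10.848] turn deg [-0.182  0.077 -0.153] |s| 10.851522710791757 |t| 0.2502071567209734
```

View pics/s1.png

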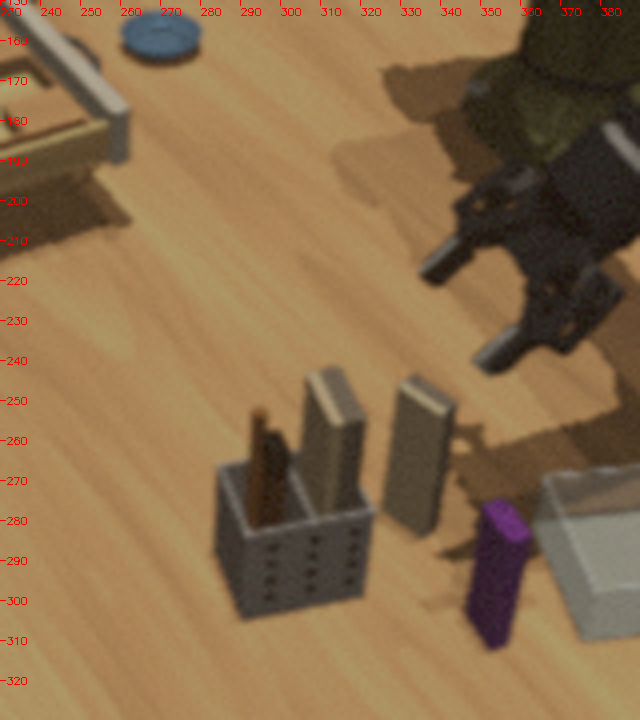

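View pics/t1.png

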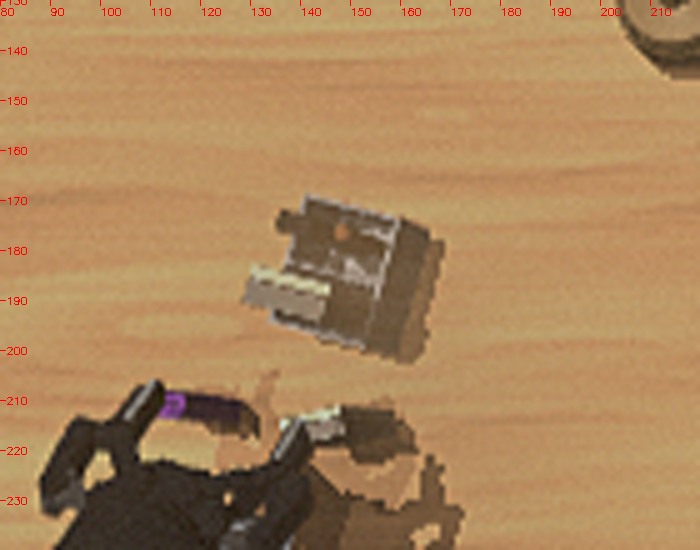

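The gripper is behind and above the look-alike, and its fingers straddle the line to the stone (scene crop: stone top at about (315,250), fingertips at (335,220) and (352,240)). I advance along the tool axis.

```bash
python3 -m creep '[[[0.1,-0.2,1.3],[0,0,0],8.5],[[0.1,-0.2,2.8],[0,0,0],8.5],[[0.1,-0.2,4.3],[0,0,0],8.5],[[0.1,-0.2,5.8],[0,0,0],8.5],[[0.1,-0.2,7.3],[0,0,0],8.5],[[0.1,-0.2,8.8],[0,0,0],8.5],[[0.1,-0.2,10],[0,0,0],8.5],[[0.1,-0.2,10.8],[0,0,0],8.5],[[0.1,-0.2,10.8],[0,0,0],8.5]]'; python3 - <<'E'
from g import *
from h import *
from bench import eyes
st()
c=np.array([.567,.3475,.140]);r=toolR(-16,45);z=r.as_matrix()[:,2]
for n in('scene','top'):
    d=eyes.snapshot(n);np.savez(n+'2.npz',**d)
crop(load('scene2'),260,150,400,330,4,'s2');crop(load('top2'),80,130,220,240,5,'t2')
rel(c+.009*z,r)
E
```

```text
t: 4.28
tool_pos: [0.5742, 0.3433, 0.1332]
tool_rot: [2.359, 0.0, 1.285]
force: [-0.1, 0.5, 0.6]
width: 0.085
t 4.28 p [0.574 0.343 0.133] z [ 0.676 -0.199 -0.709] x [ 0.281  0.96  -0.   ] F [-0.119  0.486  0.608] w 0.085 q [-0.033  0.502 -1.083  1.931  1.362  1.234 -0.443]
t 4.38 shift cm [ 0.042 -0.017  0.041] turn deg [-0.174  0.069 -0.165] |s| 0.0611799142517775 |t| 0.24932260445130142
```

View pics/s2.png

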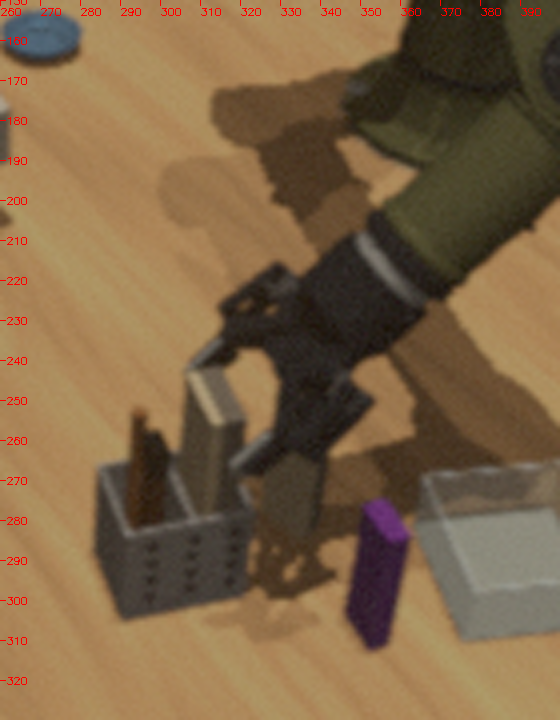

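View pics/t2.png

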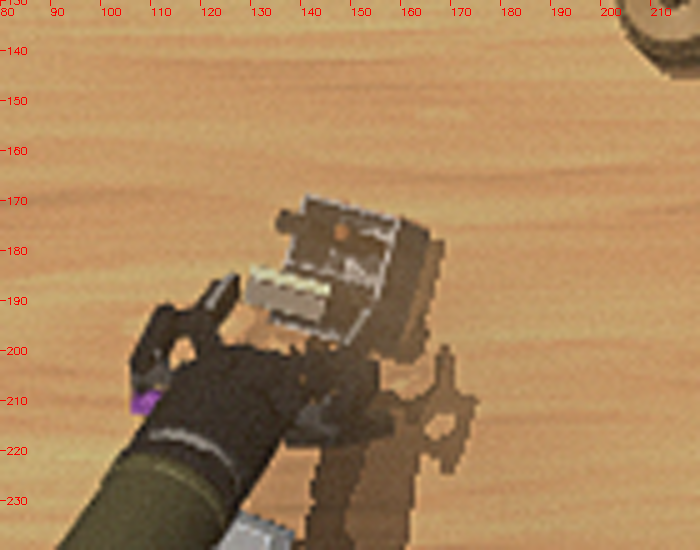

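```bash
python3 -m creep '[[[0,0,0],[0,0,0],7],[[0,0,0],[0,0,0],6],[[0,0,0],[0,0,0],5],[[0,0,0],[0,0,0],4.5],[[0,0,0],[0,0,0],4.5],[[0,0,0],[0,0,0],4.5],[[0,0,0],[0,0,0],4.5]]'; python3 - <<'E'
from g import *
from h import *
from bench import eyes
st()
for n in('scene','top'):
    d=eyes.snapshot(n);np.savez(n+'3.npz',**d)
crop(load('scene3'),260,200,400,330,5,'s3');crop(load('top3'),80,130,220,240,5,'t3')
E
```

```text
t: 4.97
tool_pos: [0.5729, 0.346, 0.1342]
tool_rot: [2.358, -0.001, 1.29]
force: [-1.8, -0.5, 5.8]
width: 0.0531
t 4.97 p [0.573 0.346 0.134] z [ 0.678 -0.195 -0.709] x [0.277 0.961 0.001] F [-1.838 -0.452  5.759] w 0.0531 q [-0.035  0.502 -1.085  1.93   1.363  1.235 -0.443]
```

View pics/s3.png

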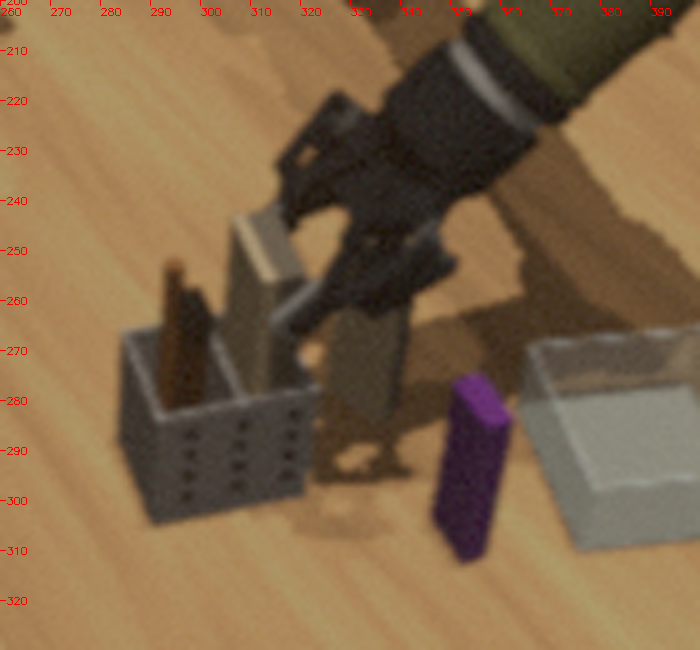

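View pics/t3.png

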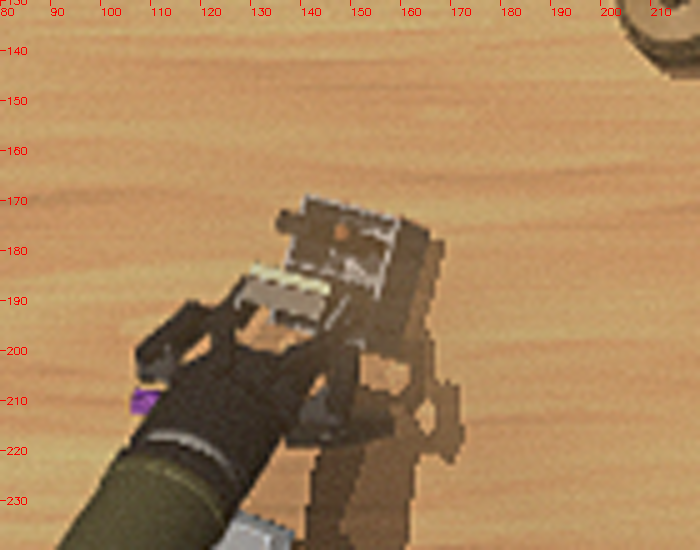

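Gripped: width is 53 mm and the top crop shows both pads on the stone's sides at about (127,188) and (145,192). I lift straight up.

```bash
python3 -m creep '[[[0,0.3,-0.3],[0,0,0],4.5],[[0,0.8,-0.8],[0,0,0],4.5],[[0,1.5,-1.5],[0,0,0],4.5],[[0,2.3,-2.3],[0,0,0],4.5],[[0,3.2,-3.2],[0,0,0],4.5],[[0,4.2,-4.2],[0,0,0],4.5],[[0,5.2,-5.2],[0,0,0],4.5],[[0,6.2,-6.2],[0,0,0],4.5],[[0,7.2,-7.2],[0,0,0],4.5],[[0,8,-8],[0,0,0],4.5]]';python3 -m creep '[[[0,1,-1],[0,0,0],4.5],[[0,2,-2],[0,0,0],4.5],[[0,2.5,-2.5],[0,0,0],4.5],[[0,2.5,-2.5],[0,0,0],4.5]]'; python3 - <<'E'
from g import *
from h import *
from bench import eyes
st()
for n in('scene','top'):
    d=eyes.snapshot(n);np.savez(n+'4.npz',**d)
crop(load('scene4'),250,150,400,330,4,'s4');crop(load('top4'),80,130,220,240,5,'t4')
E
```

```text
t: 5.9
tool_pos: [0.573, 0.3456, 0.2487]
tool_rot: [2.359, -0.001, 1.289]
force: [0.1, -0.0, -4.2]
width: 0.0529
t: 6.23
tool_pos: [0.5735, 0.346, 0.2845]
tool_rot: [2.357, -0.003, 1.289]
force: [-0.5, 0.6, -4.8]
width: 0.0525
t 6.23 p [0.574 0.346 0.284] z [ 0.679 -0.194 -0.708] x [0.278 0.961 0.003] F [-0.517  0.614 -4.825] w 0.0525 q [ 0.129  0.305 -1.239  1.787  1.124  1.285 -0.152]
```

View pics/s4.png

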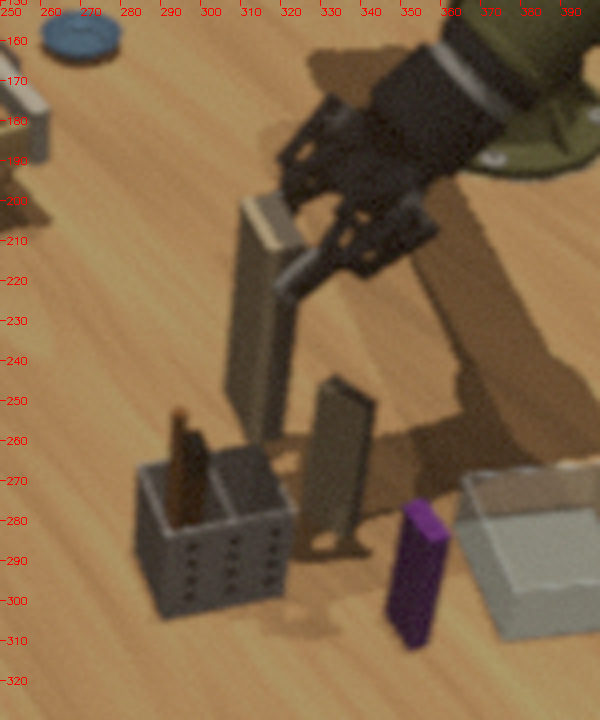

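View pics/t4.png

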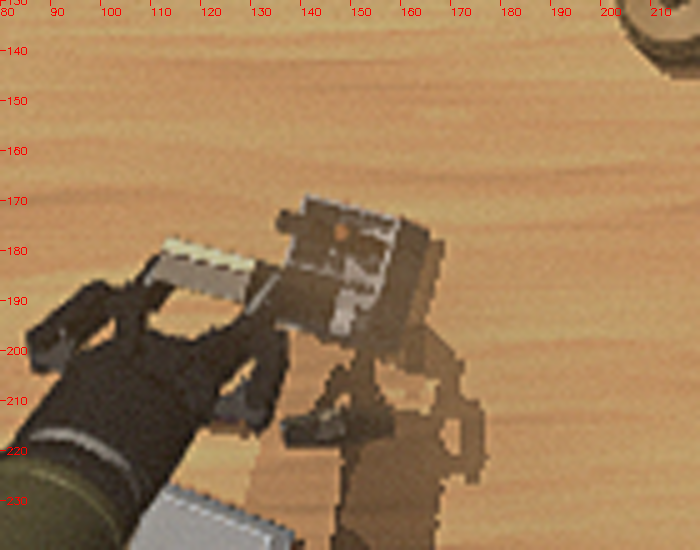

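The stone hangs upright, clear of the drainer: its top is at (262,215) in the scene crop and the drainer is empty. I carry it to the free counter.

```bash
python3 -c "
from g import *
rel([.54,.15,.32],toolR(-2,60));rel([.54,.15,.32])"
```

```text
t 6.33 shift cm [-19.645   4.319  -1.139] turn deg [ 14.704   8.614 -11.292] |s| 20.146859995129333 |t| 20.443534269393048
t 6.33 shift cm [-19.645   4.319  -1.139] turn deg [0. 0. 0.] |s| 20.146859995129333 |t| 0.0
```

```bash
python3 -m creep '[[[-0.5,1.2,-1],[0,0,0],4.5],[[-2,2,-1.1],[1,0.5,-0.7],4.5],[[-4.5,2.7,-1.1],[3,1.5,-2],4.5],[[-7,3.3,-1.1],[5,2.8,-3.7],4.5],[[-9.5,3.8,-1.1],[7,4,-5.3],4.5],[[-12,4.3,-1.1],[9,5.2,-7],4.5],[[-14.5,4.3,-1.1],[11,6.4,-8.5],4.5],[[-17,4.3,-1.1],[13,7.6,-10],4.5],[[-19,4.3,-1.1],[14.5,8.4,-11],4.5],[[-19.6,4.3,-1.1],[14.7,8.6,-11.3],4.5]]'; python3 -c "
from g import *
st();rel([.54,.15,.27],toolR(-2,120))"
```

```text
t: 7.17
tool_pos: [0.5402, 0.1403, 0.319]
tool_rot: [2.622, 0.003, 1.526]
force: [0.3, -1.5, -5.3]
width: 0.053
t 7.17 p [0.54  0.14  0.319] z [ 0.496 -0.025 -0.868] x [ 0.045  0.999 -0.003] F [ 0.271 -1.502 -5.264] w 0.053 q [ 0.3   -0.288 -0.611  1.945  0.028  0.948  1.183]
t 7.17 shift cm [ 0.981 -2.491  4.212] turn deg [59.793  0.195 -0.61 ] |s| 4.9911767352977074 |t| 59.79662123745559
```

```bash
python3 -m creep '[[[0,0,0],[3,0,0],4.5],[[0,0,0],[8,0,0],4.5],[[0,0,0],[14,0,0],4.5],[[0,0,0],[20,0,0],4.5],[[0,0,0],[26,0,0],4.5],[[0,0,0],[32,0,0],4.5],[[0,0,0],[38,0,0],4.5],[[0,0,0],[44,0,0],4.5],[[0,0,0],[50,0,0],4.5],[[0,0,0],[55,0,0],4.5]]'; python3 -c "
from g import *
st();rel([.54,.14,.2],toolR(-2,135))"
```

```text
t: 8.0
tool_pos: [0.5418, 0.1494, 0.3178]
tool_rot: [-2.701, 0.003, 1.535]
force: [-0.1, 0.1, -4.3]
width: 0.0531
t 8.0 p [0.542 0.149 0.318] z [-0.427  0.013 -0.904] x [ 0.035  0.999 -0.003] F [-0.103  0.102 -4.344] w 0.0531 q [ 0.172  0.511 -0.649  1.173  0.1    1.944  1.079]
t 8.0 shift cm [-0.916  4.894 10.716] turn deg [19.731  0.117 -0.122] |s| 11.816637915823454 |t| 19.731387208040648
```

```bash
python3 -m creep '[[[0,0.5,1],[0,0,0],4.5],[[0,1.2,2.5],[0,0,0],4.5],[[0,2,4.2],[2,0,0],4.5],[[0,2.8,6],[5,0,0],4.5],[[0,3.6,7.8],[8,0,0],4.5],[[0,4.4,9.6],[11,0,0],4.5],[[0,5.2,11.4],[14,0,0],4.5],[[0,6,13],[17,0,0],4.5],[[0,6.5,14.2],[19,0.1,0],4.5],[[0,6.5,14.2],[19.7,0.1,-0.1],4.5]]'; python3 - <<'E'
from g import *
from h import *
from bench import eyes
st()
for n in('scene','top'):
    d=eyes.snapshot(n);np.savez(n+'5.npz',**d)
crop(load('scene5'),200,100,400,280,4,'s5');crop(load('top5'),150,120,300,260,5,'t5')
E
```

```text
t: 8.83
tool_pos: [0.5386, 0.1493, 0.158]
tool_rot: [-2.358, 0.002, 1.537]
force: [-0.9, -0.4, -5.1]
width: 0.0531
t 8.83 p [0.539 0.149 0.158] z [-0.705  0.023 -0.709] x [ 0.034  0.999 -0.002] F [-0.859 -0.359 -5.148] w 0.0531 q [ 0.12   0.838 -0.59   1.141  0.09   1.986  1.076]
```

View pics/s5.png

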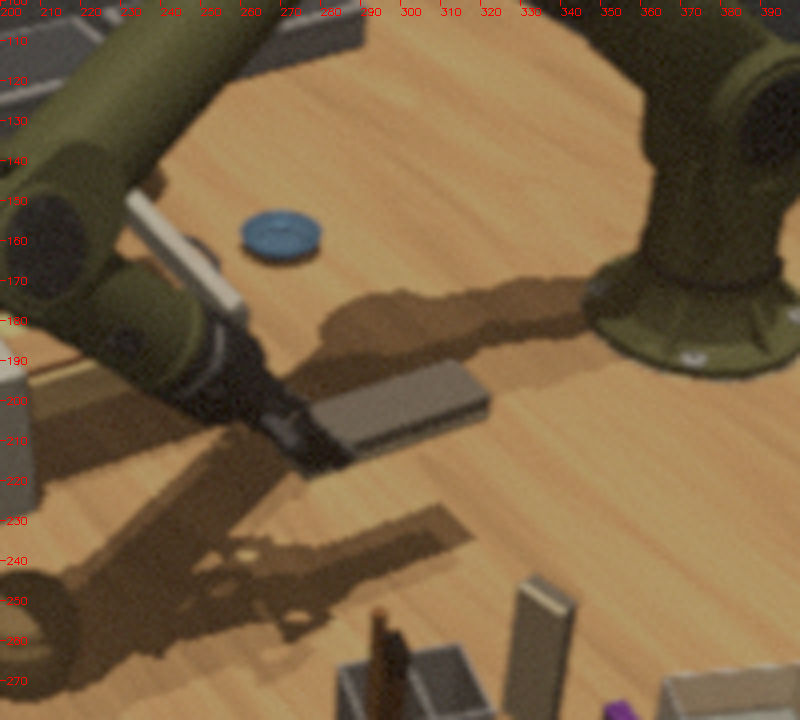

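View pics/t5.png

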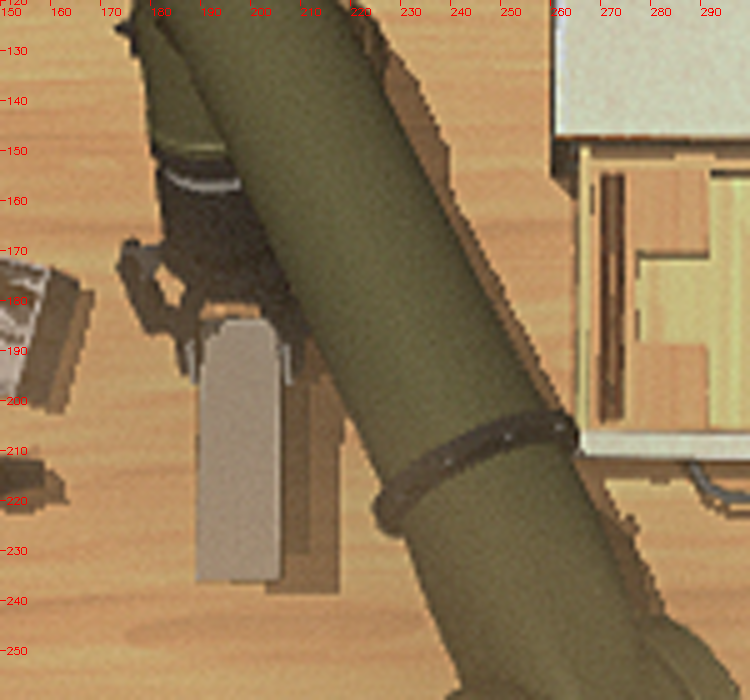

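```bash
cat > plane.py <<'E'
from h import *
import sys
def plane(d,poly,zlo,zhi):
    P=pts(d);m=np.zeros(P.shape[:2],np.uint8);cv2.fillPoly(m,[np.array(poly)],1)
    q=P[(m>0)&(P[...,2]>zlo)&(P[...,2]<zhi)]
    A=np.c_[q[:,:2]-q[:,:2].mean(0),np.ones(len(q))];c,*_=np.linalg.lstsq(A,q[:,2],rcond=None)
    r=q[:,2]-A@c
    print('n',len(q),'mean',q.mean(0).round(4),'slope deg x,y',np.degrees(c[:2]).round(2),'resid',r.std().round(4),'rect',cv2.minAreaRect((q[:,:2]*1000).astype(np.float32)))
E
python3 - <<'E'
from plane import *
plane(load('top5'),[[191,195],[204,195],[204,234],[191,234]],.08,.25)
plane(load('scene5'),[[285,202],[312,192],[320,199],[292,209]],.08,.25)
from g import *
s=observe();print(s['tool_pos'])
E
```

```text
n 558 mean [0.4761 0.1518 0.177 ] slope deg x,y [ 0.59 -0.68] resid 0.0023 rect ((476.2726745605469, 151.87637329101562), (43.16672897338867, 126.25862884521484), 89.05120086669922)
n 303 mean [0.4717 0.1602 0.1749] slope deg x,y [ 0.06 -0.5 ] resid 0.002 rect ((471.35986328125, 157.84239196777344), (109.59453582763672, 47.60955810546875), 2.2335364818573)
[0.539 0.15  0.162]
```

The stone is held level (slopes under 0.7°) with its underside at z≈0.150. I lower it, slowly at the end.

```bash
python3 -m creep '[[[0,0.5,0.5],[0,0,0],4.5],[[0,1.3,1.3],[0,0,0],4.5],[[0,2.3,2.3],[0,0,0],4.5],[[0,3.5,3.5],[0,0,0],4.5],[[0,4.7,4.7],[0,0,0],4.5],[[0,5.9,5.9],[0,0,0],4.5],[[0,7.1,7.1],[0,0,0],4.5],[[0,8.2,8.2],[0,0,0],4.5],[[0,9,9],[0,0,0],4.5],[[0,9.3,9.3],[0,0,0],4.5]]';python3 -m creep '[[[0,0,0],[0,0,0],4.5],[[0,0,0],[0,0,0],4.5],[[0,0,0],[0,0,0],4.5]]'; python3 - <<'E'
from g import *
from h import *
from bench import eyes
st()
d=eyes.snapshot('scene');np.savez('scene6.npz',**d)
d=eyes.snapshot('top');np.savez('top6.npz',**d)
crop(d,150,120,300,260,5,'t6');crop(load('scene6'),200,130,360,260,5,'s6')
st()
E
```

```text
t: 9.77
tool_pos: [0.5392, 0.1506, 0.0292]
tool_rot: [-2.359, -0.001, 1.537]
force: [-0.7, 0.4, -3.9]
width: 0.053
t: 10.02
tool_pos: [0.5408, 0.1513, 0.033]
tool_rot: [-2.363, -0.003, 1.537]
force: [0.1, 1.2, -3.4]
width: 0.0527
t 10.02 p [0.541 0.151 0.033] z [-0.702  0.026 -0.712] x [0.034 0.999 0.003] F [ 0.113  1.188 -3.43 ] w 0.0527 q [ 0.11   0.961 -0.56   1.195  0.145  1.815  1.107]
t 10.12 p [0.541 0.151 0.033] z [-0.701  0.026 -0.712] x [0.034 0.999 0.003] F [ 0.582 -0.116 -4.983] w 0.0531 q [ 0.111  0.96  -0.56   1.195  0.145  1.815  1.107]
```

View pics/s6.png

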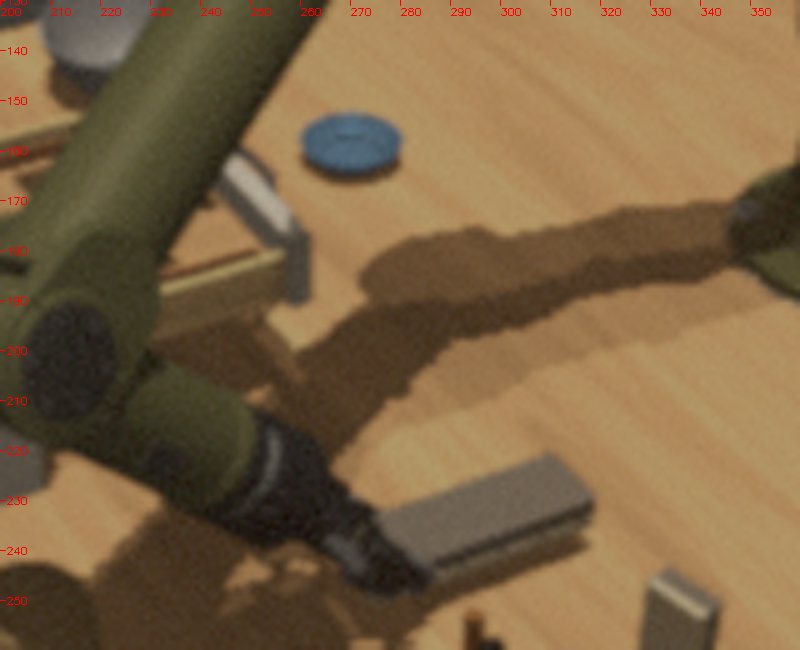

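View pics/t6.png

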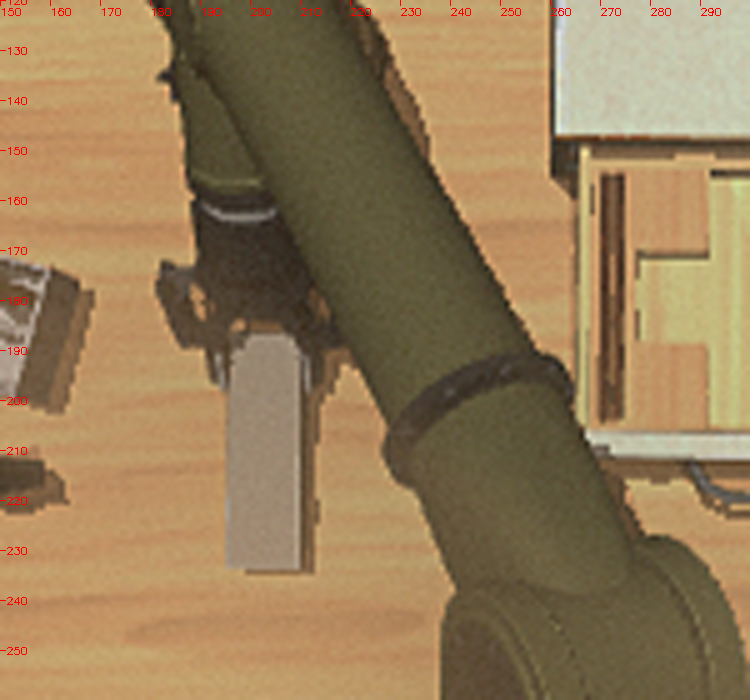

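```bash
python3 -m creep '[[[0,0.3,0.3],[0,0,0],4.5],[[0,0.6,0.6],[0,0,0],4.5],[[0,0.9,0.9],[0,0,0],4.5],[[0,1.2,1.2],[0,0,0],4.5],[[0,1.3,1.3],[0,0,0],4.5],[[0,1.3,1.3],[0,0,0],4.5],[[0,1.3,1.3],[0,0,0],4.5]]'; python3 - <<'E'
from g import *
from plane import *
st()
from bench import eyes
d=eyes.snapshot('top');np.savez('top6.npz',**d)
plane(d,[[197,193],[207,193],[207,231],[197,231]],.0,.15)
st()
E
```

```text
t: 10.7
tool_pos: [0.5402, 0.151, 0.0135]
tool_rot: [-2.361, -0.002, 1.537]
force: [0.2, 0.7, -4.8]
width: 0.053
t 10.7 p [0.54  0.151 0.013] z [-0.703  0.026 -0.711] x [0.034 0.999 0.002] F [ 0.196  0.658 -4.764] w 0.053 q [ 0.108  0.983 -0.554  1.198  0.154  1.793  1.111]
n 429 mean [0.487 0.157 0.03 ] slope deg x,y [0.19 0.46] resid 0.0027 rect ((486.78717041015625, 157.64559936523438), (37.619754791259766, 138.61082458496094), 89.3196029663086)
t 10.75 p [0.54  0.151 0.014] z [-0.703  0.026 -0.711] x [0.034 0.999 0.002] F [-0.389  0.09  -4.456] w 0.053 q [ 0.108  0.983 -0.554  1.198  0.154  1.793  1.111]
```

```bash
python3 -m creep '[[[0,0.07,0.07],[0,0,0],4.5],[[0,0.14,0.14],[0,0,0],4.5],[[0,0.21,0.21],[0,0,0],4.5],[[0,0.21,0.21],[0,0,0],4.5]]'; python3 -m creep '[[[0,0.07,0.07],[0,0,0],4.5],[[0,0.07,0.07],[0,0,0],4.5]]'; python3 -m creep '[[[0,0.07,0.07],[0,0,0],4.5],[[0,0.07,0.07],[0,0,0],4.5]]'
```

```text
t: 11.08
tool_pos: [0.5403, 0.151, 0.0105]
tool_rot: [-2.362, -0.002, 1.537]
force: [-0.4, 0.0, -3.9]
width: 0.0529
t: 11.25
tool_pos: [0.5403, 0.151, 0.0096]
tool_rot: [-2.362, -0.002, 1.537]
force: [1.1, 0.5, -4.7]
width: 0.0532
t: 11.42
tool_pos: [0.5404, 0.151, 0.009]
tool_rot: [-2.361, -0.002, 1.537]
force: [0.1, -0.3, -2.4]
width: 0.0528
```

```bash
python3 -m creep '[[[0,0.07,0.07],[0,0,0],4.5],[[0,0.07,0.07],[0,0,0],4.5]]'; python3 -m creep '[[[0,0.07,0.07],[0,0,0],4.5],[[0,0.07,0.07],[0,0,0],4.5]]'
```

```text
t: 11.58
tool_pos: [0.5405, 0.151, 0.0084]
tool_rot: [-2.361, -0.003, 1.537]
force: [1.3, -0.7, 0.6]
width: 0.0531
t: 11.75
tool_pos: [0.5405, 0.151, 0.0081]
tool_rot: [-2.361, -0.002, 1.537]
force: [2.4, 0.0, 4.5]
width: 0.053
```

```bash
python3 -m creep '[[[0,0,0],[0,0,0],5.3],[[0,0,0],[0,0,0],5.6],[[0,0,0],[0,0,0],6],[[0,0,0],[0,0,0],6.5],[[0,0,0],[0,0,0],7.2],[[0,0,0],[0,0,0],8],[[0,0,0],[0,0,0],8.5],[[0,0,0],[0,0,0],8.5],[[0,0,0],[0,0,0],8.5]]'; python3 - <<'E'
from g import *
from plane import *
st()
from bench import eyes
d=eyes.snapshot('top');np.savez('top7.npz',**d)
crop(d,150,120,300,260,5,'t7')
plane(d,[[197,193],[207,193],[207,231],[197,231]],.0,.15)
d=eyes.snapshot('scene');crop(d,200,130,360,260,5,'s7')
E
```

```text
t: 12.5
tool_pos: [0.5403, 0.151, 0.0066]
tool_rot: [-2.362, -0.002, 1.537]
force: [-0.5, -0.3, -0.1]
width: 0.0851
t 12.5 p [0.54  0.151 0.007] z [-0.703  0.026 -0.711] x [0.034 0.999 0.002] F [-0.541 -0.308 -0.129] w 0.0851 q [ 0.107  0.991 -0.551  1.198  0.157  1.785  1.113]
n 429 mean [0.487 0.158 0.025] slope deg x,y [ 0.19 -0.08] resid 0.0027 rect ((486.987548828125, 158.23678588867188), (37.99093246459961, 139.2843475341797), 89.37914276123047)
```

View pics/s7.png

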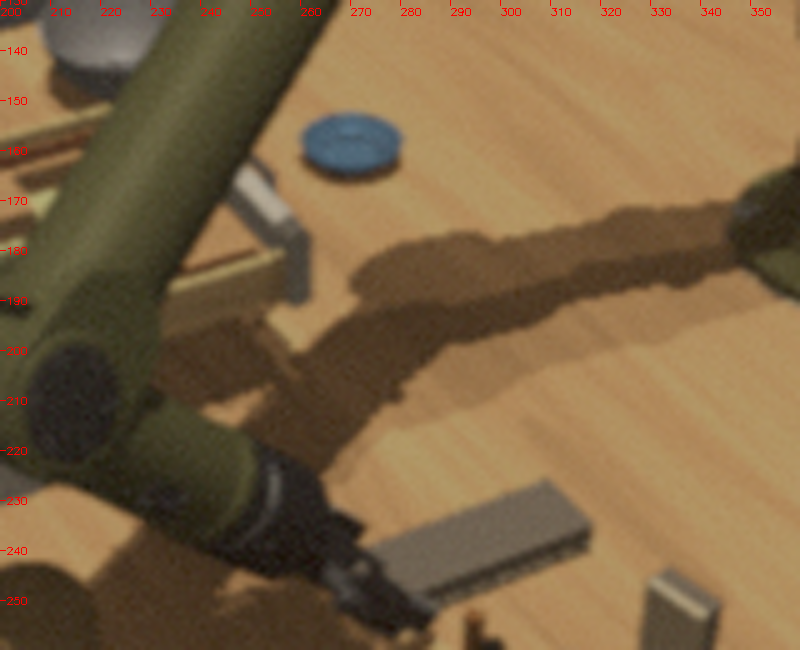

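View pics/t7.png

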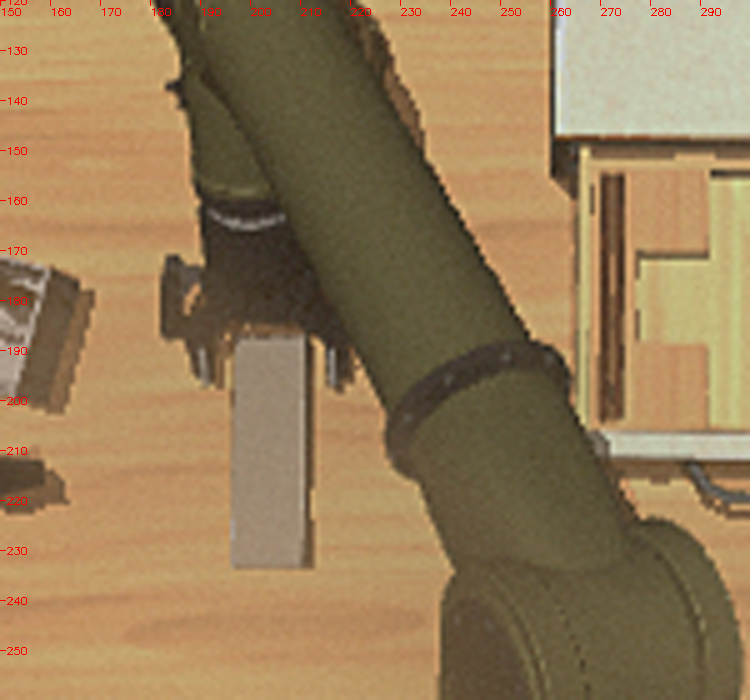

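Released; it lies flat with its top at z≈0.025 (top crop: corners (197,187), (209,187), (208,233), (196,233)). I back out along the tool axis.

```bash
python3 -m creep '[[[0,0,-0.7],[0,0,0],8.5],[[0,0,-1.8],[0,0,0],8.5],[[0,0,-3.3],[0,0,0],8.5],[[0,0,-5],[0,0,0],8.5],[[0,0,-7],[0,0,0],8.5],[[0,0,-9],[0,0,0],8.5],[[0,0,-11],[0,0,0],8.5],[[0,0,-13],[0,0,0],8.5],[[0,0,-15],[0,0,0],8.5],[[0,0,-16],[-3,0,0],8.5]]'; python3 - <<'E'
from g import *
st()
rel([.49,.155,.16],toolR(-2,90));rel([.56,.155,.2],toolR(-2,110))
E
```

```text
t: 13.43
tool_pos: [0.6497, 0.1439, 0.1175]
tool_rot: [-2.423, 0.003, 1.533]
force: [1.0, -0.4, 0.9]
width: 0.0849
t 13.43 p [0.65  0.144 0.117] z [-0.658  0.023 -0.753] x [ 0.038  0.999 -0.003] F [ 0.998 -0.369  0.933] w 0.0849 q [-0.133  1.011 -0.12   0.777 -0.083  2.053  1.285]
t 13.43 shift cm [  0.491 -14.84    7.334] turn deg [-41.192   0.113  -0.221] |s| 16.56055634507304 |t| 41.19245631177187
t 13.43 shift cm [  0.742 -12.211  -0.283] turn deg [-21.192   0.072  -0.233] |s| 12.236685038592539 |t| 21.193144709816355
```

```bash
python3 -m creep '[[[0,-1.5,0],[-5,0,0],8.5],[[0,-3,0],[-10,0,0],8.5],[[0,-5,0.5],[-15,0,0],8.5],[[0,-7,1],[-20,0,0],8.5],[[0,-9,2],[-25,0,0],8.5],[[0.3,-11,3.5],[-30,0,0],8.5],[[0.5,-13,5],[-35,0,-0.2],8.5],[[0.5,-14.5,6.8],[-39,0,-0.2],8.5],[[0.5,-14.8,7.3],[-41.2,0.1,-0.2],8.5],[[0.5,-14.8,7.3],[-41.2,0.1,-0.2],8.5]]'; python3 - <<'E'
from g import *
st()
from plane import *
from bench import eyes
for n in('scene','top'):
    d=eyes.snapshot(n);np.savez(n+'8.npz',**d)
    P=pts(d);X,Y,Z=P[...,0],P[...,1],P[...,2]
    for lo in(.017,):
        m=(Z>lo)&(Z<.034)&(X>.35)&(X<.62)&(Y>.08)&(Y<.25);q=P[m]
        print(n,m.sum(),cv2.minAreaRect((q[:,:2]*1000).astype(np.float32)),q.min(0),q.max(0))
crop(load('scene8'),200,130,360,260,5,'s8');crop(load('top8'),150,120,300,260,5,'t8')
E
```

```text
t: 14.27
tool_pos: [0.4859, 0.1581, 0.1615]
tool_rot: [-3.141, -0.006, 1.542]
force: [1.3, 0.2, -0.1]
width: 0.0852
t 14.27 p [0.486 0.158 0.162] z [-0.     0.006 -1.   ] x [0.029 1.    0.006] F [ 1.28   0.156 -0.123] w 0.0852 q [-0.169  0.082 -0.202  1.878  0.012  1.181  1.167]
scene 672 ((497.1229553222656, 152.53143310546875), (60.75255584716797, 172.71226501464844), 87.01681518554688) [0.41  0.122 0.017] [0.584 0.186 0.032]
top 447 ((494.3363037109375, 151.65692138671875), (51.89286422729492, 168.46295166015625), 88.52777099609375) [0.41  0.124 0.017] [0.579 0.176 0.033]
```

View pics/s8.png

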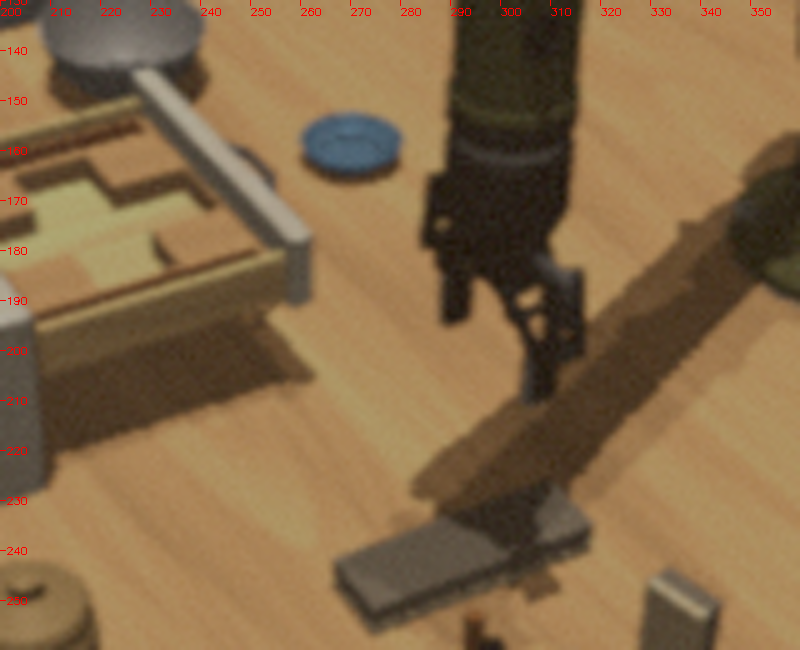

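View pics/t8.png

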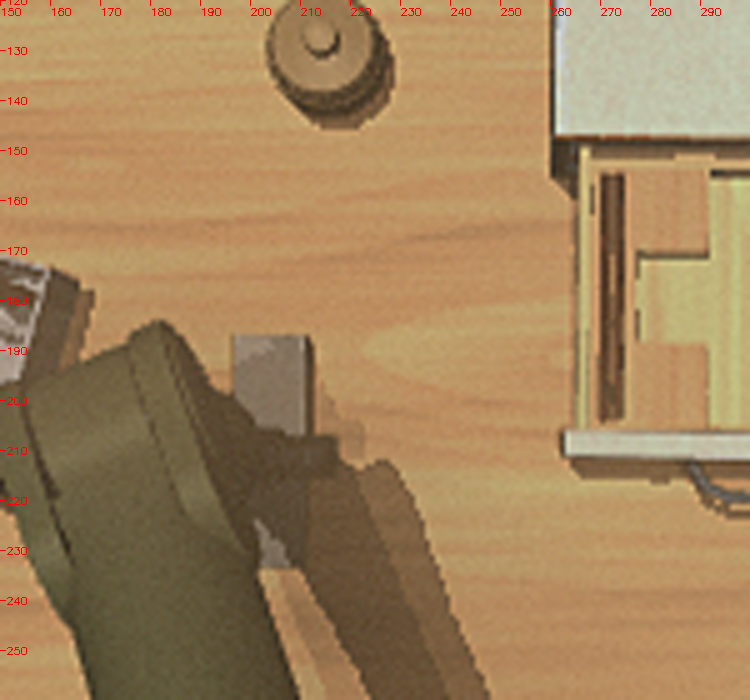

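```bash
cat >> h.py <<'E'
def ray(d,u,v,z):
    K=d['camera_matrix'];T=d['cam_to_world'];r=T[:3,:3]@np.array([(u-K[0,2])/K[0,0],(v-K[1,2])/K[1,1],1]);o=T[:3,3]
    return (o+r*(z-o[2])/r[2]).round(4)
E
python3 - <<'E'
from h import *
d=load('top7');c=[ray(d,u,v,.026) for u,v in((196.5,187),(209.3,187),(208.7,233),(196,233))];print(c,np.mean(c,0))
d=load('scene8');c=[ray(d,u,v,.026) for u,v in((266.8,244),(310,226.5),(318,234.5),(275,252))];print(c,np.mean(c,0))
# drawer: recess
d=load('top0');
print('front corners top z.14',[ray(d,u,v,.14) for u,v in((262.5,211.8),(340,211.8),(340,207),(262.5,207))])
print('recess z.11',[ray(d,u,v,.11) for u,v in((291.5,155.5),(308.5,155.5),(308.5,205.5),(291.5,205.5))])
print('recess floor-level',[ray(d,u,v,.088) for u,v in((291.5,155.5),(308.5,155.5),(308.5,205.5),(291.5,205.5))])
print('notch',[ray(d,u,v,.11) for u,v in((276.5,171),(323,171.5),(323,189),(276.5,188.5))])
E
```

```text
[array([0.5786, 0.1768, 0.026 ]), array([0.5776, 0.1299, 0.026 ]), array([0.4099, 0.1347, 0.026 ]), array([0.4109, 0.1808, 0.026 ])] [0.49425 0.15555 0.026  ]
[array([0.584, 0.137, 0.026]), array([0.4129, 0.137 , 0.026 ]), array([0.4138, 0.183 , 0.026 ]), array([0.5807, 0.1813, 0.026 ])] [0.49785  0.159575 0.026   ]
front corners top z.14 [array([ 0.4806, -0.0591,  0.14  ]), array([ 0.4749, -0.3175,  0.14  ]), array([ 0.4909, -0.3181,  0.14  ]), array([ 0.4966, -0.0595,  0.14  ])]
recess z.11 [array([ 0.6728, -0.1647,  0.11  ]), array([ 0.6715, -0.2234,  0.11  ]), array([ 0.4991, -0.2179,  0.11  ]), array([ 0.5004, -0.1598,  0.11  ])]
recess floor-level [array([ 0.6766, -0.1673,  0.088 ]), array([ 0.6753, -0.227 ,  0.088 ]), array([ 0.4998, -0.2214,  0.088 ]), array([ 0.5011, -0.1622,  0.088 ])]
notch [array([ 0.6202, -0.1116,  0.11  ]), array([ 0.615 , -0.2715,  0.11  ]), array([ 0.5546, -0.2695,  0.11  ]), array([ 0.5599, -0.11  ,  0.11  ])]
```

```bash
python3 - <<'E'
from g import *
st()
rel([.497,.156,.06],toolR(-1.8,90));rel([.497,.156,.002],toolR(-1.8,90))
E
```

```text
t 14.37 p [0.49  0.157 0.162] z [-0.     0.007 -1.   ] x [0.032 0.999 0.007] F [0.518 0.577 0.793] w 0.0851 q [-0.168  0.089 -0.2    1.871  0.012  1.182  1.167]
t 14.37 shift cm [-0.188  0.728 10.179] turn deg [-0.015 -0.395 -0.035] |s| 10.207002187493117 |t| 0.39733089143479716
t 14.37 shift cm [-0.228  0.729 15.979] turn deg [-0.015 -0.395 -0.035] |s| 15.997406367888233 |t| 0.39733089143479716
```

```bash
python3 -m creep '[[[-0.1,0.4,1.5],[0,-0.4,0],8.5],[[-0.2,0.7,3.5],[0,-0.4,0],8.5],[[-0.2,0.7,6],[0,-0.4,0],8.5],[[-0.2,0.7,8.5],[0,-0.4,0],8.5],[[-0.2,0.7,11],[0,-0.4,0],8.5],[[-0.2,0.7,13],[0,-0.4,0],8.5],[[-0.2,0.7,14.5],[0,-0.4,0],8.5],[[-0.2,0.7,15.3],[0,-0.4,0],8.5],[[-0.2,0.7,15.7],[0,-0.4,0],8.5],[[-0.2,0.7,15.7],[0,-0.4,0],8.5]]'; python3 - <<'E'
from g import *
from h import *
from bench import eyes
st()
for n in('scene','top'):
    d=eyes.snapshot(n);np.savez(n+'9.npz',**d)
crop(load('scene9'),200,130,360,260,5,'s9')
st()
E
```

```text
t: 15.2
tool_pos: [0.4966, 0.1558, 0.0027]
tool_rot: [-3.138, 0.001, 1.537]
force: [0.3, 0.4, 0.1]
width: 0.0852
t 15.2 p [0.497 0.156 0.003] z [-0.003 -0.001 -1.   ] x [ 0.033  0.999 -0.001] F [0.308 0.375 0.092] w 0.0852 q [-0.183  0.296 -0.191  1.989  0.072  0.866  1.125]
t 15.3 p [0.497 0.156 0.004] z [-0.001  0.    -1.   ] x [0.033 0.999 0.   ] F [-0.018 -1.088  0.993] w 0.0849 q [-0.184  0.293 -0.191  1.989  0.072  0.866  1.125]
```

View pics/s9.png

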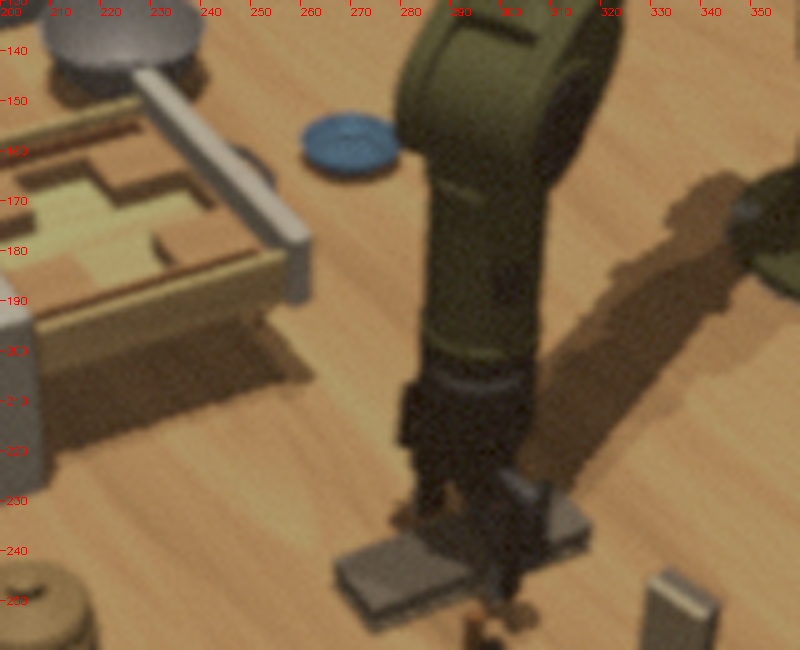

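```bash
python3 -m creep '[[[0,0,0.2],[0,0,0],8],[[0,0,0.4],[0,0,0],7],[[0,0,0.4],[0,0,0],6],[[0,0,0.4],[0,0,0],5.3],[[0,0,0.4],[0,0,0],4.5],[[0,0,0.4],[0,0,0],4.5],[[0,0,0.4],[0,0,0],4.5],[[0,0,0.4],[0,0,0],4.5]]'; python3 -m creep '[[[0,0,-0.1],[0,0,0],4.5],[[0,0,-0.3],[0,0,0],4.5],[[0,0,-0.7],[0,0,0],4.5],[[0,0,-1.3],[0,0,0],4.5],[[0,0,-2],[0,0,0],4.5],[[0,0,-3],[0,0,0],4.5],[[0,0,-4],[0,0,0],4.5],[[0,0,-4.5],[0,0,0],4.5],[[0,0,-4.5],[0,0,0],4.5]]'; python3 - <<'E'
from g import *
from h import *
from bench import eyes
st()
for n in('scene','top'):
    d=eyes.snapshot(n);np.savez(n+'10.npz',**d)
crop(load('scene10'),200,130,360,260,5,'s10')
P=pts(load('scene10'))
for a in((270,244),(276,247),(285,240),(312,228),(314,232)): print(a,P[a[1],a[0]])
E
```

```text
t: 15.97
tool_pos: [0.4965, 0.1546, 0.0003]
tool_rot: [-3.14, 0.002, 1.538]
force: [-1.5, -4.0, 5.0]
width: 0.0528
t: 16.72
tool_pos: [0.4976, 0.1565, 0.0466]
tool_rot: [3.14, -0.001, 1.538]
force: [0.2, -0.4, -4.2]
width: 0.0527
t 16.72 p [0.498 0.156 0.047] z [ 0.002  0.001 -1.   ] x [0.033 0.999 0.001] F [ 0.207 -0.389 -4.178] w 0.0527 q [-0.177  0.231 -0.196  1.964  0.055  0.95   1.138]
(270, 244) [0.56  0.119 0.   ]
(276, 247) [0.553 0.145 0.004]
(285, 240) [0.546 0.183 0.063]
(312, 228) [0.446 0.188 0.073]
(314, 232) [0.434 0.185 0.047]
```

View pics/s10.png

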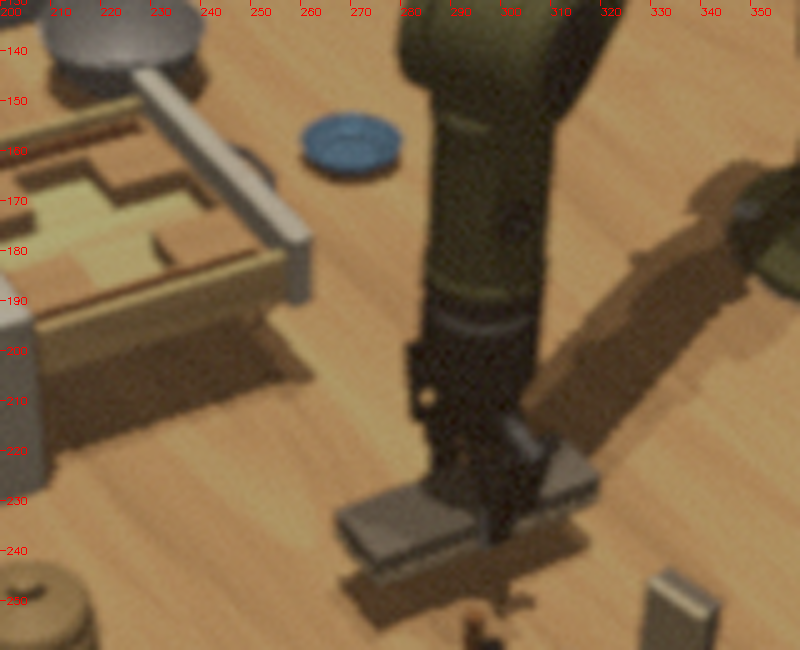

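Held level at its middle: the near edge runs (275,246)–(319,228) in the scene crop with the finger at (298,236). I lift it and carry it over the drawer.

```bash
python3 -m creep '[[[0,0.3,-2],[0,0,0],4.5],[[-0.5,0.8,-4.5],[0,0,0],4.5],[[-2,1.5,-8],[0,0,0],4.5],[[-4,2.2,-11.5],[0,0,0],4.5],[[-6.5,3,-14.5],[0,0,0],4.5],[[-9.5,3.8,-16.5],[0,0,0],4.5],[[-12.5,4.6,-17.5],[0,0,0],4.5],[[-15.5,5.4,-18],[0,0,0],4.5],[[-18.5,6.2,-18],[0,0,0],4.5],[[-21.5,7,-18],[0,0,0],4.5]]'; python3 - <<'E'
from g import *
st();rel([.584,-.19,.22],toolR(-1.6,90))
E
```

```text
t: 17.65
tool_pos: [0.5594, -0.0626, 0.2243]
tool_rot: [-3.139, 0.0, 1.538]
force: [0.7, 1.4, -4.7]
width: 0.0531
t 17.65 p [ 0.559 -0.063  0.224] z [-0.002 -0.    -1.   ] x [ 0.033  0.999 -0.   ] F [ 0.664  1.427 -4.707] w 0.0531 q [ 0.078  0.142 -0.015  1.681  0.003  1.32   1.6  ]
t 17.65 shift cm [-12.652   2.878   0.433] turn deg [-0.122  0.028 -0.265] |s| 12.982154048936874 |t| 0.2928667852994139
```

```bash
python3 -m creep '[[[-2.5,0.6,0],[0,0,0],4.5],[[-5,1.2,0],[0,0,0],4.5],[[-7.5,1.8,0],[0,0,0],4.5],[[-10,2.4,0],[0,0,-0.2],4.5],[[-11.8,2.8,0],[0,0,-0.2],4.5],[[-12.6,2.9,0],[0,0,-0.2],4.5],[[-12.6,2.9,0],[0,0,-0.2],4.5],[[-12.6,2.9,0],[0,0,-0.2],4.5]]'; python3 - <<'E'
from g import *
from h import *
from bench import eyes
st()
for n in('scene','top'):
    d=eyes.snapshot(n);np.savez(n+'11.npz',**d)
crop(load('scene11'),130,90,290,220,5,'s11')
crop(load('top11'),240,110,360,230,6,'t11')
st()
E
```

```text
t: 18.32
tool_pos: [0.5839, -0.1869, 0.2236]
tool_rot: [-3.138, -0.001, 1.542]
force: [0.6, 1.0, -4.2]
width: 0.0528
t 18.32 p [ 0.584 -0.187  0.224] z [-0.004  0.001 -1.   ] x [0.029 1.    0.001] F [ 0.553  0.992 -4.249] w 0.0528 q [ 0.209  0.247  0.069  1.56  -0.018  1.339  1.822]
t 18.42 p [ 0.584 -0.185  0.224] z [-0.003  0.001 -1.   ] x [0.026 1.    0.001] F [-0.404  0.788 -4.756] w 0.0532 q [ 0.208  0.246  0.068  1.56  -0.018  1.339  1.822]
```

View pics/s11.png

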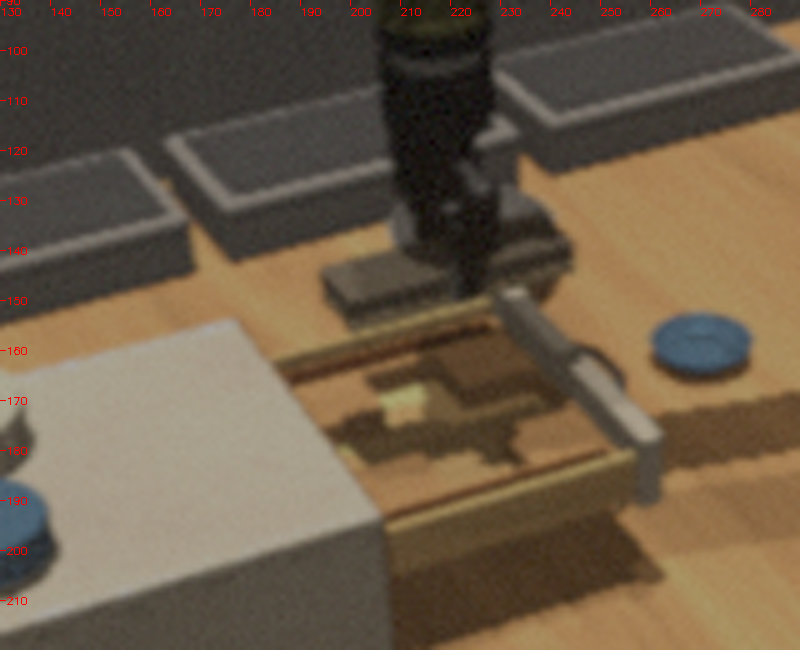

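View pics/t11.png

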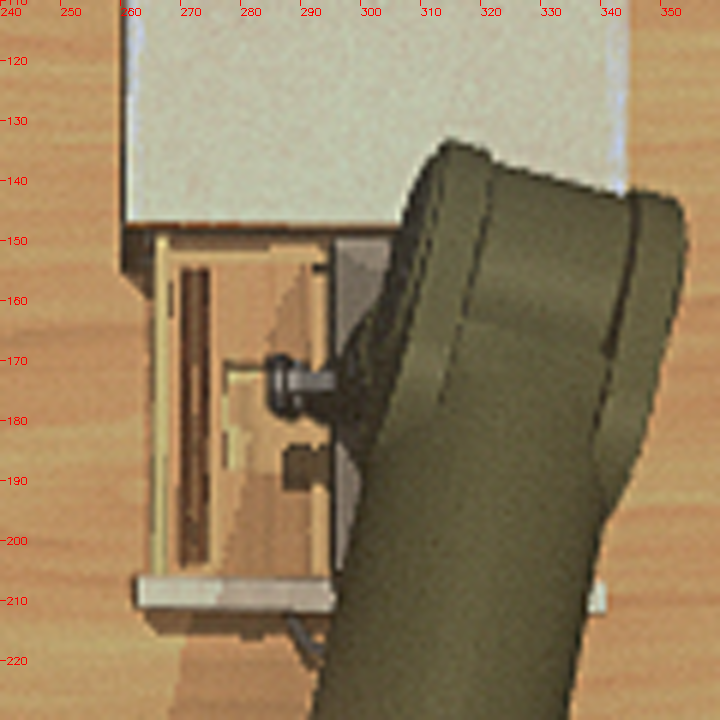

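```bash
python3 - <<'E'
from h import *
d=load('top11')
for u,v in((294.2,149.5),(303,149.5),(294.3,205),(294.5,170)): print(u,v,ray(d,u,v,.250))
P=pts(d)
print(P[146:156,298].round(3)); print(P[200:208,294].round(3)); print(P[160,290:300].round(3))
d=load('scene11')
# top face corners: far-right?, far-left, near-left
for u,v in((194.5,144),(200.5,151.5),(244.5,140),(238,132.5)): print('scene',u,v,ray(d,u,v,.250))
E
```

```text
294.2 149.5 [ 0.6671 -0.1573  0.25  ]
303 149.5 [ 0.6665 -0.1842  0.25  ]
294.3 205 [ 0.4973 -0.1526  0.25  ]
294.5 170 [ 0.604  -0.1563  0.25  ]
[[ 0.697 -0.183  0.151]
 [ 0.693 -0.182  0.154]
 [ 0.691 -0.183  0.146]
 [ 0.696 -0.188  0.105]
 [ 0.666 -0.169  0.248]
 [ 0.663 -0.169  0.247]
 [ 0.66  -0.169  0.247]
 [ 0.656 -0.169  0.248]
 [ 0.653 -0.169  0.248]
 [ 0.65  -0.168  0.252]]
[[ 0.52  -0.171  0.088]
 [ 0.517 -0.171  0.089]
 [ 0.513 -0.171  0.088]
 [ 0.51  -0.171  0.087]
 [ 0.506 -0.171  0.089]
 [ 0.503 -0.171  0.088]
 [ 0.498 -0.168  0.111]
 [ 0.494 -0.165  0.137]]
[[ 0.658 -0.16   0.106]
 [ 0.658 -0.163  0.108]
 [ 0.661 -0.169  0.087]
 [ 0.661 -0.172  0.085]
 [ 0.66  -0.175  0.092]
 [ 0.635 -0.159  0.246]
 [ 0.634 -0.161  0.253]
 [ 0.635 -0.165  0.247]
 [ 0.635 -0.168  0.249]
 [ 0.635 -0.171  0.249]]
scene 194.5 144 [ 0.6672 -0.2036  0.25  ]
scene 200.5 151.5 [ 0.67   -0.1487  0.25  ]
scene 244.5 140 [ 0.5075 -0.142   0.25  ]
scene 238 132.5 [ 0.5015 -0.2     0.25  ]
```

```bash
cat >> h.py <<'E'
def proj(d,P):
    T=np.linalg.inv(d['cam_to_world']);q=np.atleast_2d(P)@T[:3,:3].T+T[:3,3];q=q@d['camera_matrix'].T;return q[:,:2]/q[:,2:]
def outline(cx,cy,yaw,L,W,z):
    c,s=np.cos(np.radians(yaw)),np.sin(np.radians(yaw))
    return np.array([[cx+c*a-s*b,cy+s*a+c*b,z] for a,b in((L/2,W/2),(L/2,-W/2),(-L/2,-W/2),(-L/2,W/2))])
def draw(d,outs,u0,v0,u1,v1,s,name):
    c=cv2.resize(d['pixels'][v0:v1,u0:u1,::-1],None,fx=s,fy=s,interpolation=cv2.INTER_CUBIC)
    for o,col in outs:
        p=((proj(d,o)-[u0,v0]+.5)*s).round().astype(int); cv2.polylines(c,[p.reshape(-1,1,2)],True,col,1)
    cv2.imwrite('pics/'+name+'.png',c)
E
python3 - <<'E'
from h import *
R=outline(.589,-.194,-1.6,.178,.063,.11);N=outline(.589,-.194,-1.6,.062,.163,.11)
draw(load('top0'),[(R,(0,0,255)),(N,(255,0,0))],250,140,350,230,8,'ov_t')
draw(load('scene0'),[(R,(0,0,255)),(N,(255,0,0))],170,140,270,220,8,'ov_s')
S=outline(.582,-.1825,-1.6,.17,.054,.25)
draw(load('scene11'),[(S,(0,0,255))],170,100,270,180,8,'ov_s11')
E
```

```text
(no output)
```

View pics/ov_t.png

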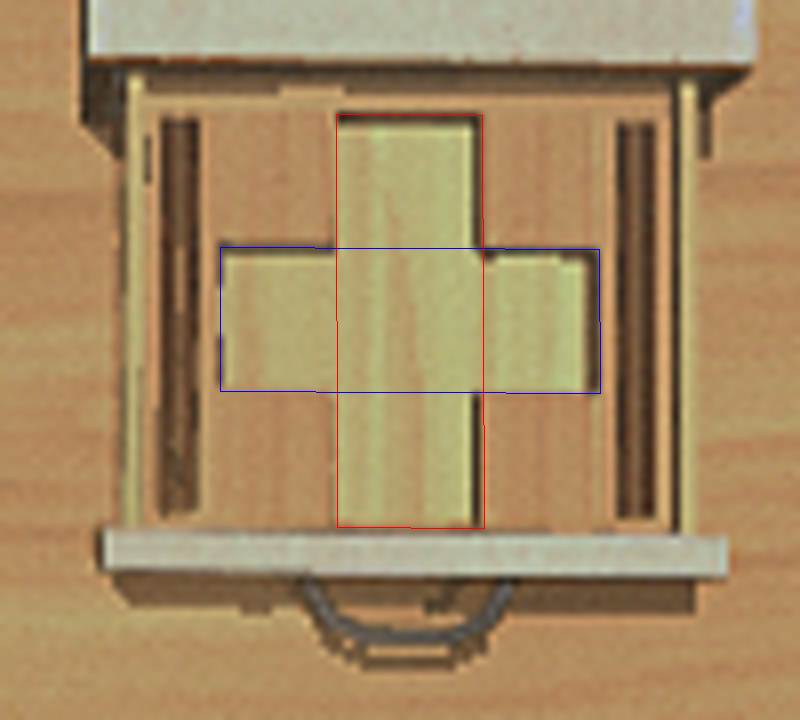

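View pics/ov_s.png

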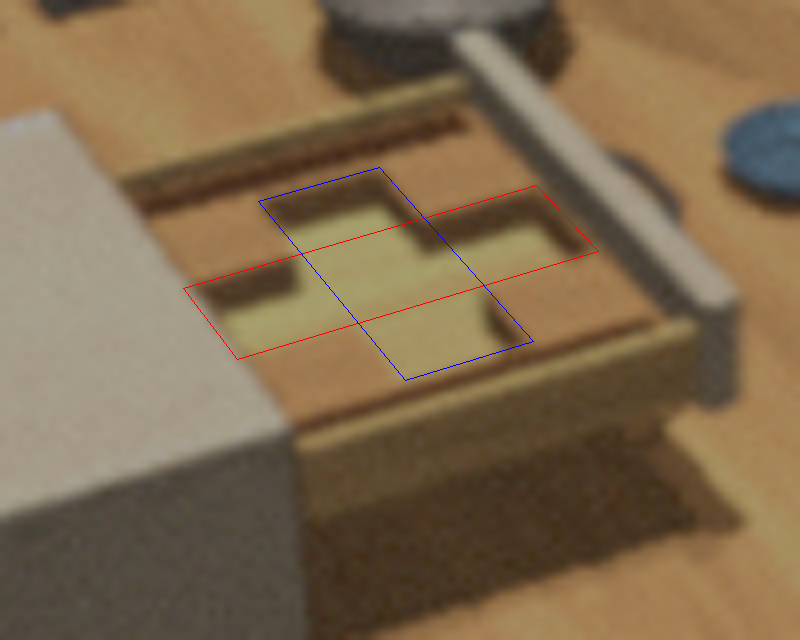

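View pics/ov_s11.png

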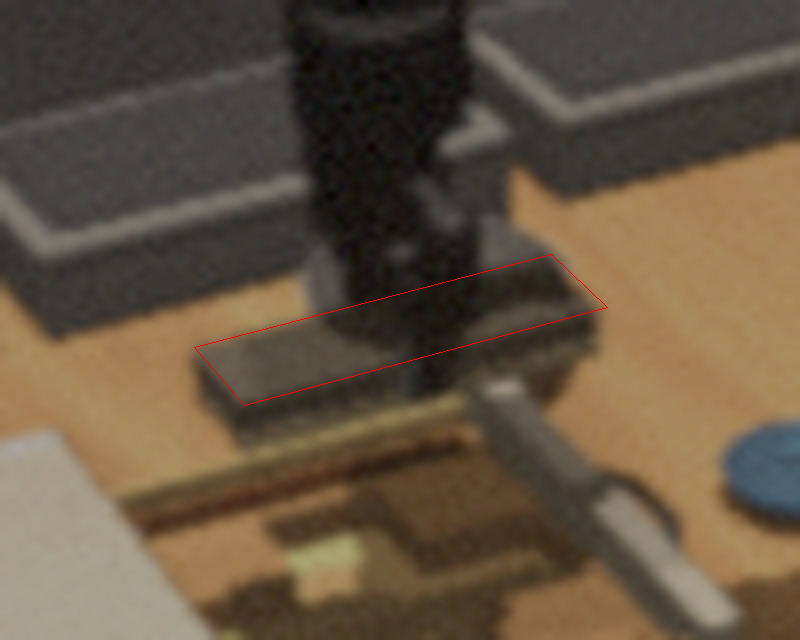

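The recess outline at (0.589, −0.194), yaw −1.6°, lies right on the recess in the top picture. The scene camera shows the same small shift for both stone and recess. Seen from the top, the stone needs +7 mm in x and −11.5 mm in y. I correct that, descend partway and re-check.

```bash
python3 -m creep '[[[-0.3,0.2,1],[0,0,0],4.5],[[-0.6,0.4,2],[0,0,0],4.5],[[-0.9,0.6,3],[0,0,0],4.5],[[-1.15,0.7,4],[0,0,0],4.5],[[-1.15,0.7,5],[0,0,0],4.5],[[-1.15,0.7,6],[0,0,0],4.5],[[-1.15,0.7,6.4],[0,0,0],4.5],[[-1.15,0.7,6.4],[0,0,0],4.5],[[-1.15,0.7,6.4],[0,0,0],4.5],[[-1.15,0.7,6.4],[0,0,0],4.5]]'; python3 - <<'E'
from g import *
from h import *
from bench import eyes
st()
for n in('scene','top'):
    d=eyes.snapshot(n);np.savez(n+'12.npz',**d)
st()
z=observe()['tool_pos'][2]+.026
R_=outline(.589,-.194,-1.6,.17,.054,z)
R2=outline(.589,-.194,-1.6,.17,.054,z-.026)
draw(load('scene12'),[(R_,(0,0,255)),(R2,(255,0,0))],170,120,270,200,8,'ov_s12')
draw(load('top12'),[(R_,(0,0,255))],250,140,350,230,8,'ov_t12')
E
```

```text
t: 19.25
tool_pos: [0.5913, -0.1998, 0.1611]
tool_rot: [-3.141, 0.001, 1.542]
force: [-0.2, 1.0, -5.3]
width: 0.0525
t 19.25 p [ 0.591 -0.2    0.161] z [-0.001 -0.001 -1.   ] x [ 0.029  1.    -0.001] F [-0.184  1.005 -5.317] w 0.0525 q [ 0.223  0.306  0.073  1.613 -0.023  1.224  1.842]
t 19.35 p [ 0.591 -0.2    0.161] z [-0.    -0.001 -1.   ] x [ 0.029  1.    -0.001] F [-0.433  0.02  -4.723] w 0.0527 q [ 0.223  0.306  0.073  1.613 -0.023  1.224  1.842]
```

View pics/ov_s12.png

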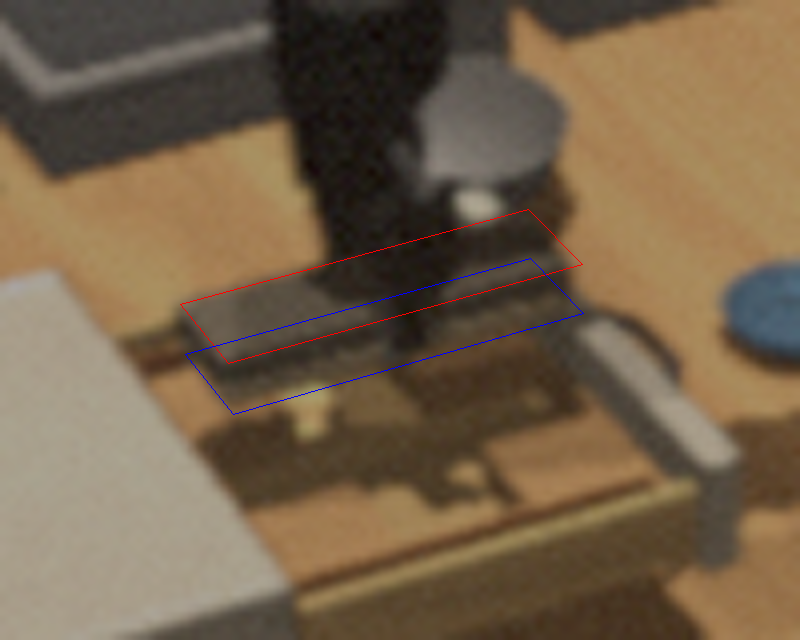

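View pics/ov_t12.png

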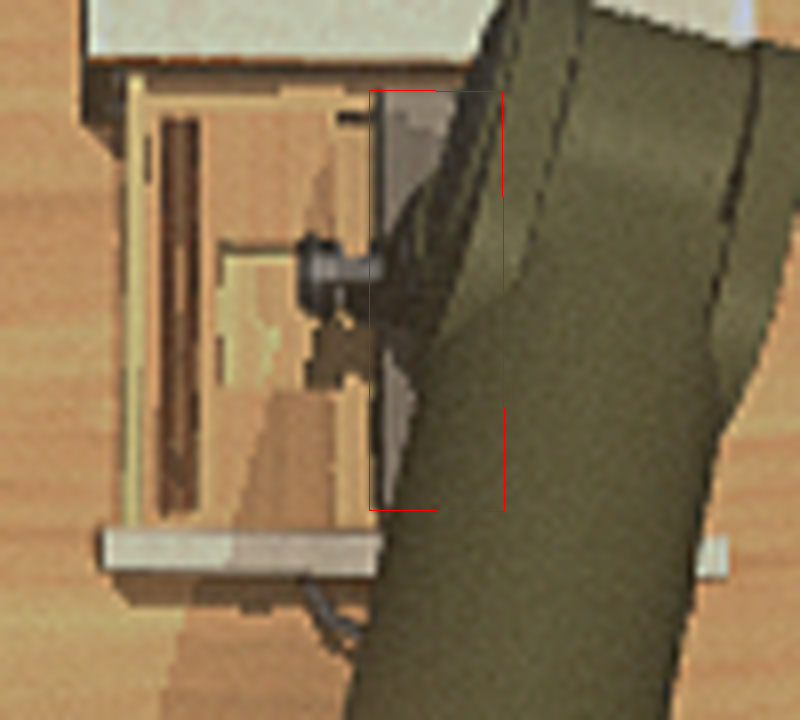

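```bash
python3 - <<'E'
from plane import *
for n,poly in(('top12',[[299,154],[304,154],[302,162],[299,166]]),('scene12',[[195,160],[200,157],[206,161],[199,164]]),('scene12',[[194,160],[208,156],[209,159],[199,164]])):
    plane(load(n),poly,.1,.25)
# insert heights in both cameras
plane(load('top0'),[[278,160],[288,160],[288,168],[278,168]],.09,.13)
plane(load('scene0'),[[230,163],[238,160],[245,172],[237,177]],.09,.13)
d=load('scene12');crop(d,180,140,260,190,10,'s12');P=pts(d)
for v in range(155,175): print(v,P[v,200].round(3),P[v,206].round(3))
E
```

```text
n 50 mean [ 0.6489 -0.1855  0.1868] slope deg x,y [0.67 1.99] resid 0.0021 rect ((644.4190063476562, -187.65634155273438), (16.843416213989258, 39.37494659423828), 88.46019744873047)
n 51 mean [ 0.6564 -0.1919  0.1866] slope deg x,y [0.67 1.78] resid 0.0017 rect ((657.2364501953125, -194.53408813476562), (31.698162078857422, 40.67204284667969), 10.560985565185547)
n 75 mean [ 0.6494 -0.1923  0.1869] slope deg x,y [-1.33  2.83] resid 0.0016 rect ((648.37890625, -190.2606658935547), (38.18708419799805, 51.91876220703125), 84.18268585205078)
n 99 mean [ 0.644  -0.1346  0.1097] slope deg x,y [-0.5  -1.02] resid 0.0023 rect ((643.9466552734375, -134.87591552734375), (34.95976257324219, 28.425085067749023), 88.11847686767578)
n 127 mean [ 0.5097 -0.1938  0.1077] slope deg x,y [-6.17  3.64] resid 0.007 rect ((513.368896484375, -187.58139038085938), (103.68415832519531, 40.437049865722656), 77.70989990234375)
155 [ 0.643 -0.223  0.188] [ 0.624 -0.213  0.188]
156 [ 0.644 -0.22   0.186] [ 0.627 -0.207  0.188]
157 [ 0.648 -0.211  0.188] [ 0.628 -0.207  0.184]
158 [ 0.65  -0.208  0.186] [ 0.634 -0.191  0.191]
159 [ 0.652 -0.205  0.185] [ 0.636 -0.188  0.189]
160 [ 0.655 -0.197  0.186] [ 0.638 -0.183  0.188]
161 [ 0.658 -0.189  0.187] [ 0.641 -0.177  0.188]
162 [ 0.659 -0.187  0.184] [ 0.641 -0.179  0.183]
163 [ 0.662 -0.182  0.184] [ 0.641 -0.179  0.179]
164 [ 0.666 -0.173  0.186] [ 0.641 -0.178  0.175]
165 [ 0.667 -0.172  0.183] [ 0.645 -0.171  0.176]
166 [ 0.665 -0.177  0.175] [ 0.644 -0.174  0.17 ]
167 [ 0.666 -0.174  0.173] [ 0.643 -0.177  0.164]
168 [ 0.668 -0.171  0.171] [ 0.644 -0.176  0.161]
169 [ 0.665 -0.179  0.162] [ 0.602 -0.276  0.085]
170 [ 0.639 -0.245  0.111] [ 0.607 -0.265  0.089]
171 [ 0.642 -0.238  0.112] [ 0.62  -0.234  0.107]
172 [ 0.644 -0.233  0.111] [ 0.623 -0.229  0.106]
173 [ 0.648 -0.225  0.112] [ 0.624 -0.227  0.103]
174 [ 0.647 -0.228  0.106] [ 0.623 -0.229  0.098]
```

View pics/s12.png

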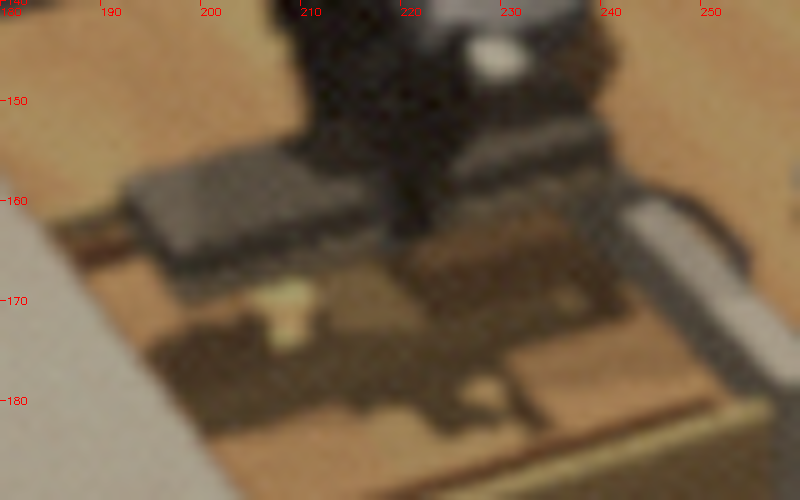

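```bash
python3 - <<'E'
from h import *
c,s=np.cos(np.radians(-1.6)),np.sin(np.radians(-1.6))
for n in('scene0','top0'):
    P=pts(load(n));q=P.reshape(-1,3);d=q[:,:2]-[.589,-.194]
    a=d@[c,s];b=d@[-s,c];z=q[:,2]
    w=(z>.094)&(z<.104)
    def show(nm,m,v):
        print(n,nm,m.sum(),'med',np.median(v[m]).round(4) if m.sum() else '', 'std',v[m].std().round(4) if m.sum() else '')
    show('R wall far arm (-.0315)',w&(a>.036)&(a<.083)&(abs(b+.0315)<.012),b)
    show('R wall near arm (-.0315)',w&(a<-.036)&(a>-.083)&(abs(b+.0315)<.012),b)
    show('R notch wall (-.0815)',w&(abs(a)<.026)&(abs(b+.0815)<.012),b)
    show('far wall (.089)',w&(abs(b)<.026)&(abs(a-.089)<.012),a)
    show('near wall (-.089)',w&(abs(b)<.026)&(abs(a+.089)<.012),a)
    show('notch far wall (.031)',w&(abs(b)>.036)&(abs(b)<.076)&(abs(a-.031)<.012),a)
    show('notch near wall (-.031)',w&(abs(b)>.036)&(abs(b)<.076)&(abs(a+.031)<.012),a)
# stone
z=.161
for n in('scene12','top12'):
    P=pts(load(n));q=P.reshape(-1,3);d=q[:,:2]-[.589,-.194]
    a=d@[c,s];b=d@[-s,c];zz=q[:,2]
    w=(zz>.165)&(zz<.183)
    def show(nm,m,v): print(n,nm,m.sum(),np.median(v[m]).round(4) if m.sum() else '',v[m].std().round(4) if m.sum() else '')
    show('L side (.027)',w&(a>.03)&(a<.08)&(abs(b-.025)<.02),b)
    show('L side near',w&(a<-.03)&(a>-.08)&(abs(b-.025)<.02),b)
    show('far end (.085)',w&(abs(b+.004)<.02)&(abs(a-.085)<.02),a)
E
```

```text
scene0 R wall far arm (-.0315) 31 med -0.0329 std 0.0032
scene0 R wall near arm (-.0315) 22 med -0.0322 std 0.0021
scene0 R notch wall (-.0815) 25 med -0.0833 std 0.0031
scene0 far wall (.089) 0 med  std 
scene0 near wall (-.089) 12 med -0.0861 std 0.0017
scene0 notch far wall (.031) 2 med 0.0348 std 0.0055
scene0 notch near wall (-.031) 15 med -0.0286 std 0.0013
top0 R wall far arm (-.0315) 9 med -0.031 std 0.003
top0 R wall near arm (-.0315) 13 med -0.0304 std 0.0041
top0 R notch wall (-.0815) 1 med -0.0849 std 0.0
top0 far wall (.089) 7 med 0.09 std 0.0003
top0 near wall (-.089) 0 med  std 
top0 notch far wall (.031) 11 med 0.0311 std 0.0002
top0 notch near wall (-.031) 1 med -0.0394 std 0.0
scene12 L side (.027) 60 0.0203 0.0025
scene12 L side near 50 0.0197 0.0024
scene12 far end (.085) 19 0.0869 0.0051
top12 L side (.027) 9 0.0186 0.0053
top12 L side near 11 0.0219 0.0031
top12 far end (.085) 4 0.0806 0.0027
```

Both cameras now say +5.5 mm in y and nothing in x. I apply that and descend to just above the insert.

```bash
python3 -m creep '[[[0.3,0,0.3],[0,0,0],4.5],[[0.55,0,0.9],[0,0,0],4.5],[[0.55,0.05,1.7],[0,0,0],4.5],[[0.55,0.05,2.5],[0,0,0],4.5],[[0.55,0.05,3.3],[0,0,0],4.5],[[0.55,0.05,3.9],[0,0,0],4.5],[[0.55,0.05,4.2],[0,0,0],4.5],[[0.55,0.05,4.2],[0,0,0],4.5],[[0.55,0.05,4.2],[0,0,0],4.5]]'; python3 - <<'E'
from g import *
from h import *
from bench import eyes
st()
c,s=np.cos(np.radians(-1.6)),np.sin(np.radians(-1.6))
for n in('scene','top'):
    d=eyes.snapshot(n);np.savez(n+'13.npz',**d)
    P=pts(d);q=P.reshape(-1,3);d=q[:,:2]-[.589,-.194]
    a=d@[c,s];b=d@[-s,c];zz=q[:,2]
    w=(zz>.124)&(zz<.142)
    def show(nm,m,v): print(n,nm,m.sum(),np.median(v[m]).round(4) if m.sum() else '',v[m].std().round(4) if m.sum() else '')
    show('L side far',w&(a>.03)&(a<.08)&(abs(b-.025)<.02),b)
    show('L side near',w&(a<-.03)&(a>-.08)&(abs(b-.025)<.02),b)
    show('far end (.085)',w&(abs(b+.004)<.02)&(abs(a-.085)<.02),a)
crop(load('scene13'),180,130,260,190,10,'s13');crop(load('top13'),250,140,350,230,8,'t13')
st()
E
```

```text
t: 20.1
tool_pos: [0.5914, -0.1944, 0.1182]
tool_rot: [-3.139, 0.0, 1.541]
force: [-0.2, -0.3, -4.2]
width: 0.0529
t 20.1 p [ 0.591 -0.194  0.118] z [-0.002 -0.    -1.   ] x [ 0.029  1.    -0.   ] F [-0.248 -0.267 -4.19 ] w 0.0529 q [ 0.218  0.339  0.069  1.661 -0.024  1.145  1.834]
scene L side far 62 0.026 0.0042
scene L side near 61 0.025 0.0037
scene far end (.085) 25 0.0846 0.0073
top L side far 19 0.0196 0.0065
top L side near 10 0.0235 0.0032
top far end (.085) 7 0.0795 0.0093
t 20.2 p [ 0.592 -0.194  0.119] z [-0.001 -0.001 -1.   ] x [ 0.029  1.    -0.001] F [-0.072 -1.231 -3.794] w 0.0528 q [ 0.218  0.338  0.069  1.66  -0.024  1.145  1.834]
```

View pics/s13.png

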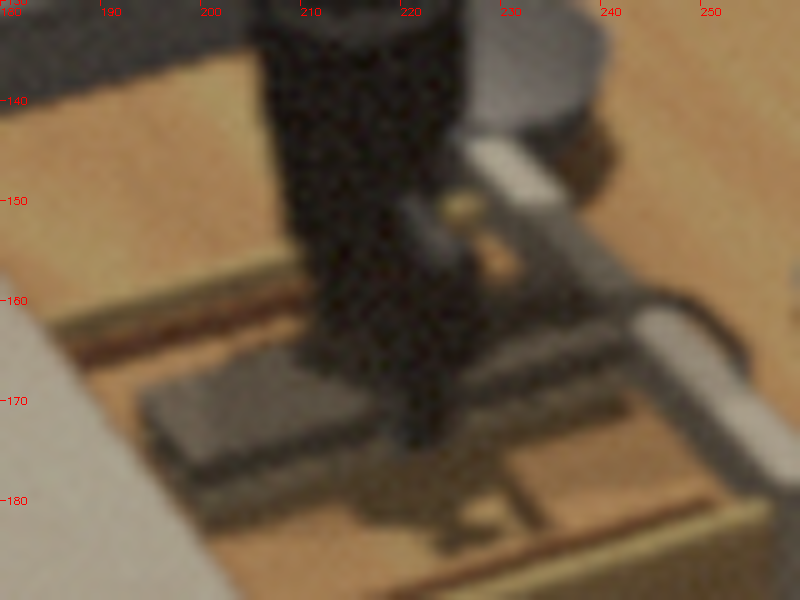

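View pics/t13.png

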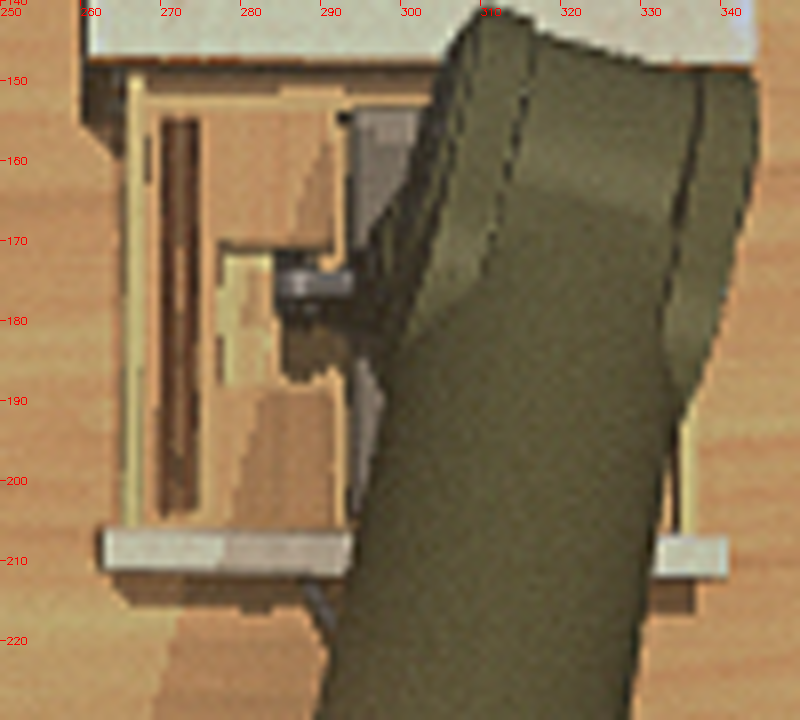

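```bash
python3 - <<'E'
from h import *
d=load('top13')
for u,v in((298,153.0),(294,204.7),(294.4,160)): print(ray(d,u,v,.144))
R_=outline(.589,-.194,-1.6,.17,.054,.144);R2=outline(.589,-.194,-1.6,.178,.063,.11)
draw(d,[(R_,(0,0,255)),(R2,(255,0,0))],250,140,350,230,8,'ov_t13')
draw(load('scene13'),[(outline(.5905,-.1953,-1.6,.17,.054,.144),(0,0,255)),(outline(.5905,-.1953,-1.6,.17,.054,.118),(0,0,255))],180,130,260,190,10,'ov_s13')
E
```

```text
[ 0.675  -0.1829  0.144 ]
[ 0.5018 -0.1643  0.144 ]
[ 0.6516 -0.1701  0.144 ]
```

View pics/ov_t13.png

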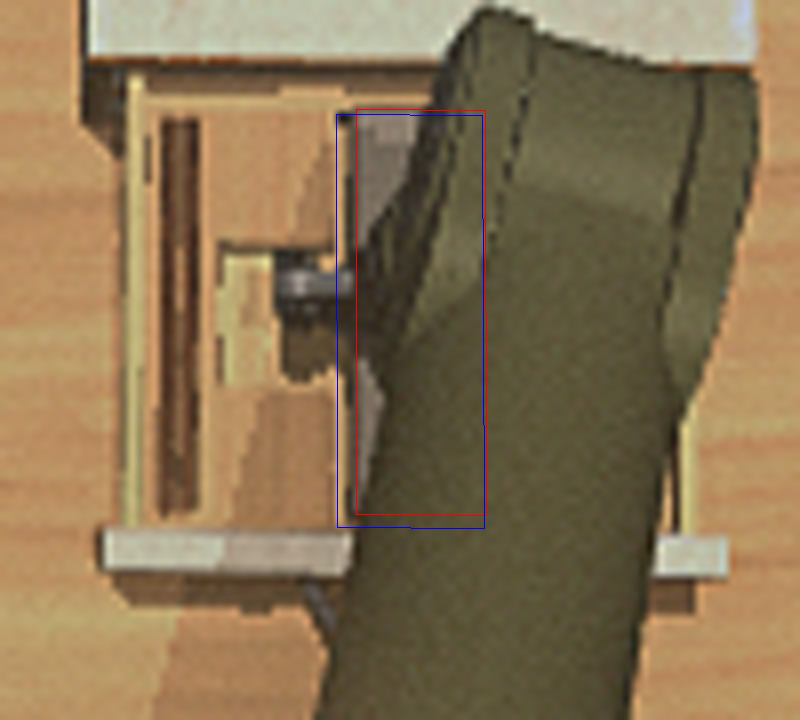

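View pics/ov_s13.png

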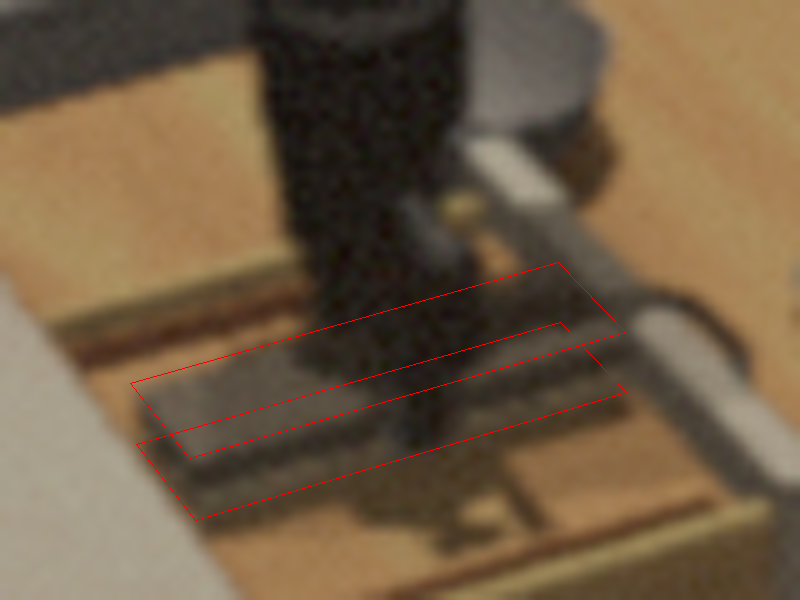

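The top overlay matches, with the stone outline inside the recess outline. I lower it in.

```bash
python3 -m creep '[[[0,0,0.3],[0,0,0],4.5],[[0,0,0.6],[0,0,0],4.5],[[0,0,0.9],[0,0,0],4.5],[[0,0,1.2],[0,0,0],4.5],[[0,0,1.2],[0,0,0],4.5]]';  python3 -m creep '[[[0,0,0.3],[0,0,0],4.5],[[0,0,0.6],[0,0,0],4.5],[[0,0,0.9],[0,0,0],4.5],[[0,0,1.2],[0,0,0],4.5],[[0,0,1.2],[0,0,0],4.5]]'
```

```text
t: 20.62
tool_pos: [0.5908, -0.1941, 0.1054]
tool_rot: [-3.138, 0.0, 1.542]
force: [0.2, -0.1, -4.0]
width: 0.0533
t: 21.03
tool_pos: [0.5908, -0.1941, 0.0935]
tool_rot: [-3.138, 0.0, 1.542]
force: [0.1, -0.8, -4.9]
width: 0.0533
```

No contact: the stone is already well below the insert rim. I finish in small steps.

```bash
python3 -m creep '[[[0,0,0.15],[0,0,0],4.5],[[0,0,0.3],[0,0,0],4.5],[[0,0,0.3],[0,0,0],4.5]]';  python3 -m creep '[[[0,0,0.1],[0,0,0],4.5],[[0,0,0.1],[0,0,0],4.5]]';python3 -m creep '[[[0,0,0.1],[0,0,0],4.5],[[0,0,0.1],[0,0,0],4.5]]'
```

```text
t: 21.28
tool_pos: [0.5912, -0.1943, 0.0912]
tool_rot: [-3.139, 0.0, 1.542]
force: [-0.8, 0.7, -4.8]
width: 0.0528
t: 21.45
tool_pos: [0.5913, -0.1943, 0.0904]
tool_rot: [-3.14, 0.0, 1.542]
force: [0.3, -0.0, -4.2]
width: 0.0527
t: 21.62
tool_pos: [0.5913, -0.1943, 0.0893]
tool_rot: [-3.14, 0.0, 1.542]
force: [-0.1, -0.3, -5.1]
width: 0.0528
```

```bash
python3 -m creep '[[[0,0,0.1],[0,0,0],4.5],[[0,0,0.1],[0,0,0],4.5]]';python3 -m creep '[[[0,0,0.1],[0,0,0],4.5],[[0,0,0.1],[0,0,0],4.5]]'
```

```text
t: 21.78
tool_pos: [0.5914, -0.1943, 0.0885]
tool_rot: [-3.14, 0.001, 1.542]
force: [-0.7, -0.4, -4.1]
width: 0.0529
t: 21.95
tool_pos: [0.592, -0.1943, 0.0884]
tool_rot: [-3.141, 0.001, 1.542]
force: [-0.3, 1.1, 2.1]
width: 0.0524
```

Contact on the floor (force −4 → +2 N at TCP z 0.088, as expected). I release gently and lift clear.

```bash
python3 -m creep '[[[0,0,0],[0,0,0],5.3],[[0,0,0],[0,0,0],5.6],[[0,0,0],[0,0,0],6],[[0,0,0],[0,0,0],6.5],[[0,0,0],[0,0,0],7],[[0,0,0],[0,0,0],7.2],[[0,0,0],[0,0,0],7.2]]'; python3 -m creep '[[[0,0,-0.5],[0,0,0],7.2],[[0,0,-1.2],[0,0,0],7.2],[[0,0,-2.2],[0,0,0],7.2],[[0,0,-4],[0,0,0],7.2],[[0,0,-6],[0,0,0],7.2],[[0,0,-9],[0,0,0],7.2],[[0,0,-12],[0,0,0],7.2],[[0,-2,-14],[0,0,0],7.2],[[0,-5,-15],[0,0,0],7.2],[[0,-9,-15],[0,0,0],7.2]]';python3 -m creep '[[[0,-4,0],[0,0,0],5],[[0,-8,0],[0,0,0],4],[[4,-12,0],[0,0,0],3],[[8,-13,0],[0,0,0],2],[[10,-13,0],[0,0,0],1],[[10,-13,0],[0,0,0],0]]'; python3 - <<'E'
from g import *
from h import *
from bench import eyes
st()
for n in('scene','top'):
    d=eyes.snapshot(n);np.savez(n+'14.npz',**d)
crop(load('scene14'),180,130,260,190,10,'s14');crop(load('top14'),250,140,350,230,8,'t14')
st()
E
```

```text
t: 22.53
tool_pos: [0.5914, -0.1943, 0.0874]
tool_rot: [-3.14, 0.0, 1.542]
force: [-0.5, 0.6, 0.2]
width: 0.0725
t: 23.37
tool_pos: [0.504, -0.1917, 0.2419]
tool_rot: [3.136, 0.002, 1.543]
force: [-0.6, -0.2, 0.2]
width: 0.0724
t: 23.87
tool_pos: [0.374, -0.0823, 0.2394]
tool_rot: [3.141, -0.001, 1.549]
force: [0.9, -0.4, 0.3]
width: 0.0006
t 23.87 p [ 0.374 -0.082  0.239] z [ 0.001  0.001 -1.   ] x [0.022 1.    0.001] F [ 0.912 -0.367  0.344] w 0.0006 q [ 0.191 -0.26  -0.036  2.032 -0.01   1.369  1.707]
t 23.97 p [ 0.375 -0.087  0.239] z [ 0.001 -0.002 -1.   ] x [ 0.026  1.    -0.002] F [ 0.188 -0.705 -0.495] w -0.0001 q [ 0.193 -0.256 -0.029  2.029 -0.006  1.368  1.71 ]
```

View pics/s14.png

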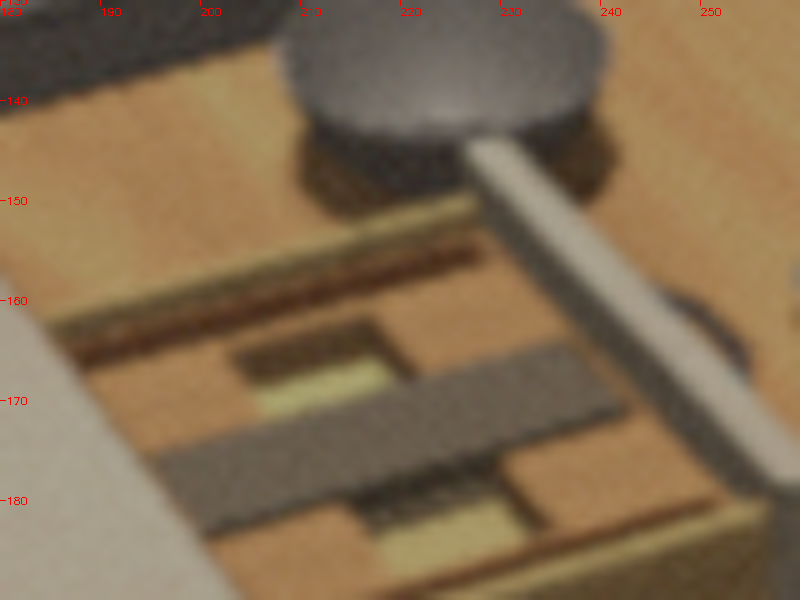

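View pics/t14.png

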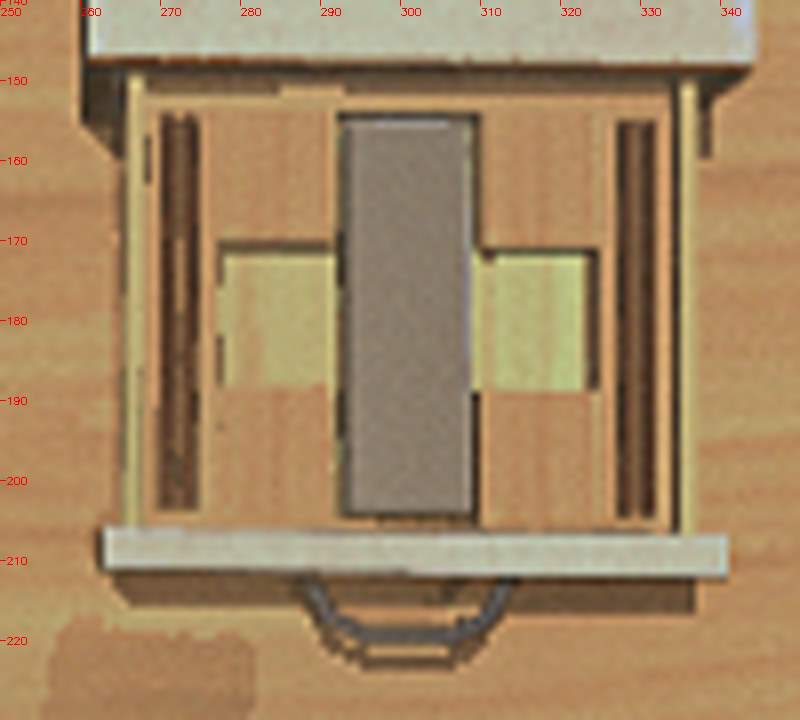

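```bash
python3 - <<'E'
from plane import *
plane(load('top14'),[[294,157],[307,157],[307,202],[294,202]],.08,.15)
plane(load('scene14'),[[200,178],[232,167],[238,169],[203,180]],.08,.15)
d=load('top14')
print([ray(d,u,v,.14) for u,v in((262.7,211.8),(340.3,211.8))])
from g import *
st()
rel([.43,-.115,.115],toolR(-1.6,90))
E
```

```text
n 640 mean [ 0.5889 -0.1927  0.1136] slope deg x,y [ 0.01 -0.6 ] resid 0.0025 rect ((589.5435791015625, -192.77288818359375), (45.68294143676758, 156.58155822753906), 88.30299377441406)
n 154 mean [ 0.5891 -0.1868  0.114 ] slope deg x,y [-0.22  6.24] resid 0.0019 rect ((590.1503295898438, -186.55775451660156), (34.182044982910156, 145.70849609375), 88.64396667480469)
[array([ 0.4806, -0.0598,  0.14  ]), array([ 0.4748, -0.3185,  0.14  ])]
t 23.97 p [ 0.375 -0.087  0.239] z [ 0.001 -0.002 -1.   ] x [ 0.026  1.    -0.002] F [ 0.188 -0.705 -0.495] w -0.0001 q [ 0.193 -0.256 -0.029  2.029 -0.006  1.368  1.71 ]
t 23.97 shift cm [-2.61   5.566 12.439] turn deg [0.059 0.095 0.084] |s| 13.87523302088968 |t| 0.13973952617417063
```

The stone is bedded: its top is at z=0.1136 (4 mm proud), it is level, and there is a gap all round in the top crop. I bring the shut fingers in front of the drawer, left of the handle.

```bash
python3 -m creep '[[[-0.5,1,1.5],[0,0,0],0],[[-1,2,3],[0,0,0],0],[[-1.5,3,5],[0,0,0],0],[[-2.3,4,7],[0,0,0],0],[[-2.5,4.5,9],[0,0,0],0],[[-2.5,4.8,11],[0,0,0],0],[[-2.5,4.8,12.5],[0,0,0],0],[[-2.5,4.8,12.9],[0,0,0],0],[[-2.5,4.8,12.9],[0,0,0],0]]'; python3 - <<'E'
from g import *
from h import *
from bench import eyes
st()
for n in('scene','top'):
    d=eyes.snapshot(n);np.savez(n+'15.npz',**d)
crop(load('scene15'),180,90,300,210,6,'s15');crop(load('top15'),230,140,350,250,6,'t15')
st()
E
```

```text
t: 24.72
tool_pos: [0.421, -0.1152, 0.1079]
tool_rot: [-3.137, 0.0, 1.54]
force: [-0.5, -0.6, -0.1]
width: 0.0001
t 24.72 p [ 0.421 -0.115  0.108] z [-0.005 -0.    -1.   ] x [ 0.031  1.    -0.   ] F [-0.506 -0.622 -0.087] w 0.0001 q [ 0.205 -0.024  0.     2.102  0.001  1.068  1.745]
t 24.82 p [ 0.422 -0.115  0.11 ] z [-0.001 -0.001 -1.   ] x [ 0.03   1.    -0.001] F [0.127 0.296 0.058] w 0.0004 q [ 0.205 -0.026 -0.001  2.101  0.001  1.068  1.745]
```

View pics/s15.png

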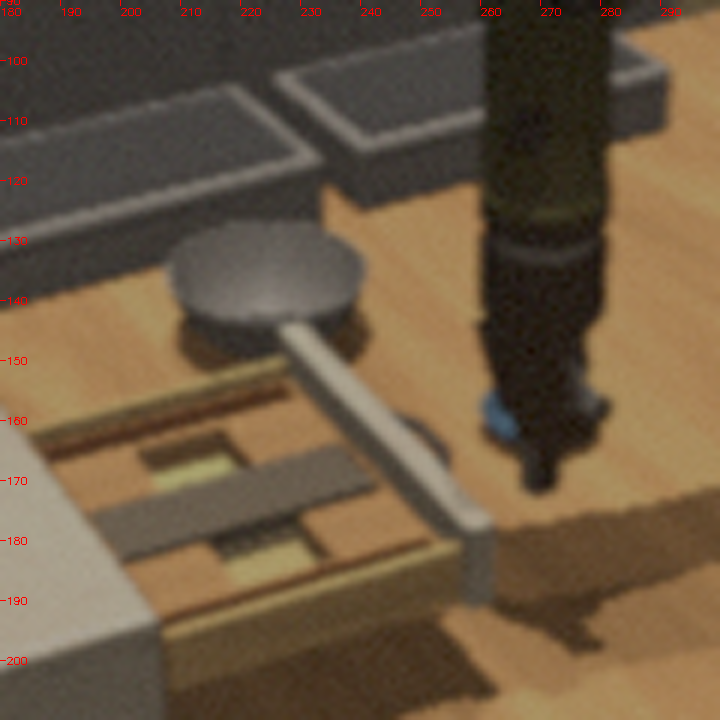

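View pics/t15.png

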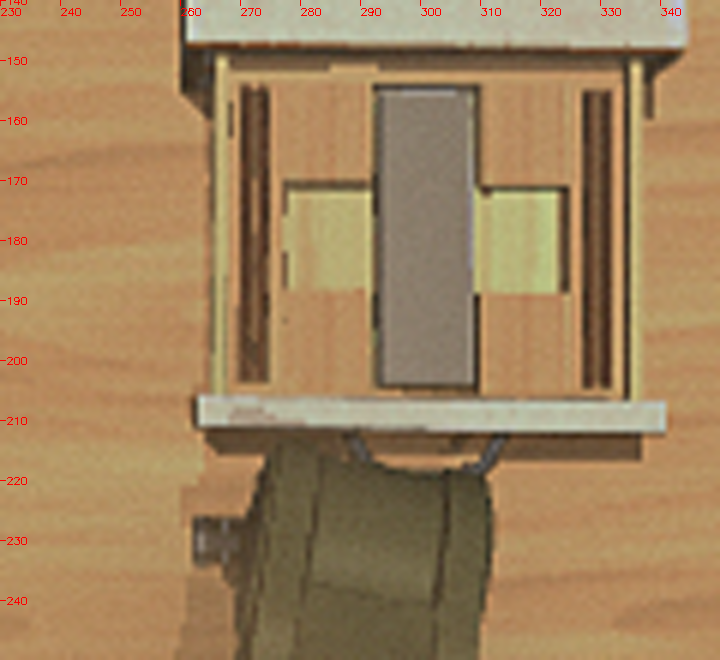

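```bash
python3 - <<'E'
from h import *
d=load('top15');print([ray(d,u,147.8,.15) for u in (265,300,335)])
P=pts(d);print(P[143:150,300].round(3))
E
python3 -m creep '[[[0,0.8,0],[0,0,0],0],[[0,1.8,0],[0,0,0],0],[[0,2.8,0],[0,0,0],0],[[0,3.5,0],[0,0,0],0],[[0,4,0],[0,0,0],0],[[0,4.4,0],[0,0,0],0],[[0,4.8,0],[0,0,0],0],[[0,5.2,0],[0,0,0],0],[[0,5.6,0],[0,0,0],0],[[0,6,0],[0,0,0],0]]'
```

```text
[array([ 0.6938, -0.0723,  0.15  ]), array([ 0.6913, -0.1893,  0.15  ]), array([ 0.6887, -0.3062,  0.15  ])]
[[ 0.708 -0.19   0.149]
 [ 0.705 -0.19   0.144]
 [ 0.701 -0.189  0.151]
 [ 0.698 -0.19   0.147]
 [ 0.694 -0.189  0.151]
 [ 0.692 -0.19   0.143]
 [ 0.695 -0.195  0.108]]
t: 25.65
tool_pos: [0.4813, -0.1161, 0.1084]
tool_rot: [-3.138, 0.0, 1.541]
force: [-1.7, -1.2, 0.8]
width: -0.0001
```

```bash
python3 -m creep '[[[0,0.6,0],[0,0,0],0],[[0,1.3,0],[0,0,0],0],[[0,2.1,0],[0,0,0],0],[[0,3,0],[0,0,0],0],[[0,3.9,0],[0,0,0],0],[[0,4.8,0],[0,0,0],0],[[0,5.7,0],[0,0,0],0],[[0,6.6,0],[0,0,0],0],[[0,7.4,0],[0,0,0],0],[[0,8,0],[0,0,0],0]]'; python3 -m creep '[[[0,0.6,0],[0,0,0],0],[[0,1.3,0],[0,0,0],0],[[0,2,0],[0,0,0],0],[[0,2.7,0],[0,0,0],0],[[0,3.4,0],[0,0,0],0],[[0,4,0],[0,0,0],0],[[0,4.5,0],[0,0,0],0],[[0,4.9,0],[0,0,0],0],[[0,5.1,0],[0,0,0],0],[[0,5.1,0],[0,0,0],0]]'; python3 - <<'E'
from g import *
from h import *
from bench import eyes
st()
for n in('scene','top'):
    d=eyes.snapshot(n);np.savez(n+'16.npz',**d)
crop(load('scene16'),160,80,280,200,6,'s16');crop(load('top16'),230,110,350,220,6,'t16')
st()
E
```

```text
t: 26.48
tool_pos: [0.563, -0.1184, 0.1085]
tool_rot: [-3.14, 0.0, 1.542]
force: [-1.6, -1.7, -0.4]
width: 0.0002
t: 27.32
tool_pos: [0.6135, -0.1193, 0.1084]
tool_rot: [-3.141, -0.0, 1.542]
force: [-0.5, 0.2, 0.4]
width: -0.0001
t 27.32 p [ 0.613 -0.119  0.108] z [-0.001  0.    -1.   ] x [0.029 1.    0.   ] F [-0.497  0.166  0.419] w -0.0001 q [ 0.159  0.352 -0.011  1.662  0.004  1.128  1.689]
t 27.42 p [ 0.613 -0.119  0.108] z [-0.001  0.    -1.   ] x [0.029 1.    0.   ] F [-0.274  0.054  0.159] w 0.0003 q [ 0.159  0.351 -0.011  1.663  0.004  1.128  1.689]
```

View pics/s16.png

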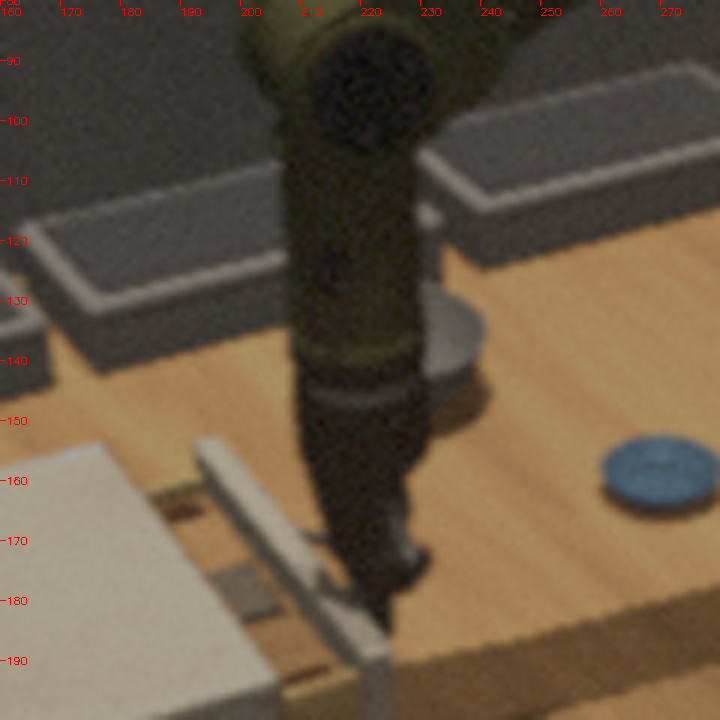

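View pics/t16.png

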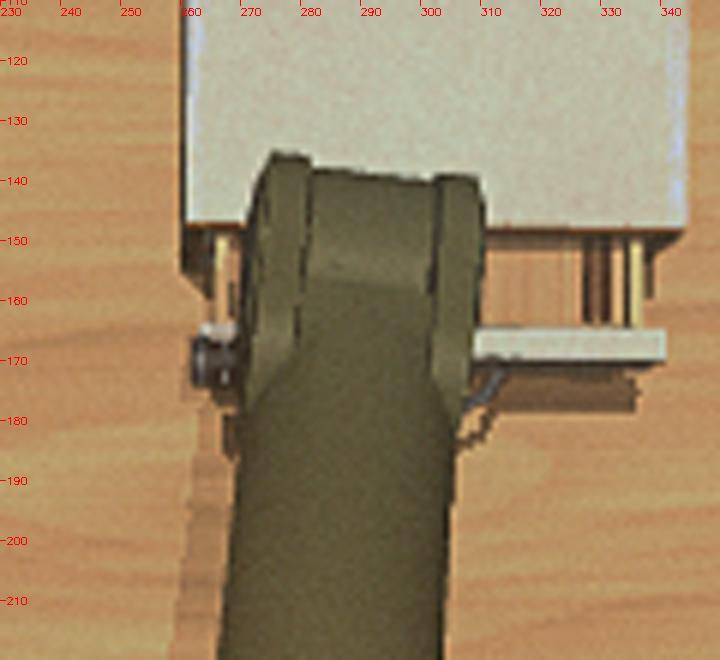

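```bash
python3 -m creep '[[[0,0.4,0],[0,0,0],0],[[0,0.8,0],[0,0,0],0],[[0,1.2,0],[0,0,0],0],[[0,1.6,0],[0,0,0],0],[[0,2,0],[0,0,0],0],[[0,2.3,0],[0,0,0],0],[[0,2.6,0],[0,0,0],0],[[0,2.8,0],[0,0,0],0],[[0,3,0],[0,0,0],0],[[0,3,0],[0,0,0],0]]'; python3 - <<'E'
from g import *
from h import *
from bench import eyes
d=eyes.snapshot('top');np.savez('top17.npz',**d)
st()
for n in('top16','top17'):
    d=load(n);P=pts(d)
    for u in(320,334): 
        c=P[140:180,u];print(n,u,[(v+140,c[v].round(3).tolist()) for v in range(0,39) if abs(c[v,2]-c[v+1,2])>.012])
E
```

```text
t: 28.25
tool_pos: [0.6432, -0.1209, 0.1083]
tool_rot: [-3.141, 0.001, 1.542]
force: [-0.0, -0.4, -0.1]
width: -0.0001
t 28.3 p [ 0.643 -0.121  0.108] z [-0.001 -0.001 -1.   ] x [ 0.029  1.    -0.001] F [-0.294 -0.065  0.098] w -0.0001 q [ 0.152  0.41  -0.01   1.584  0.005  1.149  1.683]
top16 320 [(148, [0.69, -0.256, 0.148]), (164, [0.641, -0.261, 0.114]), (169, [0.62, -0.256, 0.14]), (170, [0.619, -0.259, 0.124]), (171, [0.618, -0.264, 0.098])]
top16 334 [(148, [0.688, -0.303, 0.149]), (164, [0.639, -0.309, 0.114]), (169, [0.619, -0.302, 0.142]), (170, [0.617, -0.306, 0.126]), (171, [0.616, -0.311, 0.105])]
top17 320 [(148, [0.689, -0.256, 0.149]), (155, [0.672, -0.263, 0.11]), (160, [0.65, -0.256, 0.145]), (161, [0.648, -0.258, 0.132]), (162, [0.648, -0.263, 0.109]), (163, [0.647, -0.265, 0.094])]
top17 334 [(148, [0.688, -0.303, 0.148]), (155, [0.671, -0.31, 0.115]), (161, [0.647, -0.305, 0.135]), (162, [0.646, -0.308, 0.119]), (163, [0.646, -0.315, 0.091])]
```

```bash
python3 -m creep '[[[0,0.15,0],[0,0,0],0],[[0,0.3,0],[0,0,0],0],[[0,0.45,0],[0,0,0],0],[[0,0.6,0],[0,0,0],0],[[0,0.7,0],[0,0,0],0],[[0,0.8,0],[0,0,0],0]]'; python3 -m creep '[[[0,0.1,0],[0,0,0],0],[[0,0.2,0],[0,0,0],0],[[0,0.3,0],[0,0,0],0]]'; python3 -m creep '[[[0,0.1,0],[0,0,0],0],[[0,0.2,0],[0,0,0],0],[[0,0.3,0],[0,0,0],0]]'
```

```text
t: 28.8
tool_pos: [0.6506, -0.1213, 0.1083]
tool_rot: [-3.14, 0.001, 1.541]
force: [-0.7, -2.0, 0.9]
width: 0.0002
t: 29.05
tool_pos: [0.6536, -0.1213, 0.1082]
tool_rot: [-3.14, 0.001, 1.541]
force: [-1.6, -0.5, 0.5]
width: 0.0002
t: 29.3
tool_pos: [0.6566, -0.1212, 0.1082]
tool_rot: [-3.14, 0.001, 1.542]
force: [-2.0, -1.4, 0.0]
width: 0.0002
```

```bash
python3 -m creep '[[[0,0.1,0],[0,0,0],0],[[0,0.2,0],[0,0,0],0],[[0,0.3,0],[0,0,0],0]]'; python3 -m creep '[[[0,0.1,0],[0,0,0],0],[[0,0.2,0],[0,0,0],0]]'; python3 -m creep '[[[0,0.1,0],[0,0,0],0],[[0,0.2,0],[0,0,0],0]]'
```

```text
t: 29.55
tool_pos: [0.6596, -0.1212, 0.1082]
tool_rot: [-3.14, 0.0, 1.542]
force: [-1.2, -1.2, -0.1]
width: 0.0001
t: 29.72
tool_pos: [0.6616, -0.1213, 0.1082]
tool_rot: [-3.14, 0.0, 1.542]
force: [-1.4, -1.1, 0.6]
width: 0.0001
t: 29.88
tool_pos: [0.6636, -0.1214, 0.1082]
tool_rot: [-3.14, 0.0, 1.542]
force: [-1.0, -0.4, -0.3]
width: -0.0001
```

```bash
python3 - <<'E'
from g import *
from h import *
from bench import eyes
for n in('scene','top'):
    d=eyes.snapshot(n);np.savez(n+'18.npz',**d)
crop(load('scene18'),140,120,260,220,6,'s18')
d=load('top18');P=pts(d)
for u in(320,334): 
    c=P[140:180,u];print(u,[(v+140,c[v].round(3).tolist()) for v in range(0,39) if abs(c[v,2]-c[v+1,2])>.01])
E
```

```text
320 [(148, [0.689, -0.256, 0.151]), (149, [0.694, -0.265, 0.106]), (155, [0.669, -0.259, 0.131]), (156, [0.669, -0.263, 0.112]), (157, [0.669, -0.267, 0.089]), (160, [0.674, -0.286, -0.008])]
334 [(148, [0.689, -0.304, 0.146]), (149, [0.691, -0.31, 0.118]), (155, [0.667, -0.306, 0.134]), (156, [0.668, -0.311, 0.112]), (157, [0.666, -0.314, 0.098])]
```

View pics/s18.png

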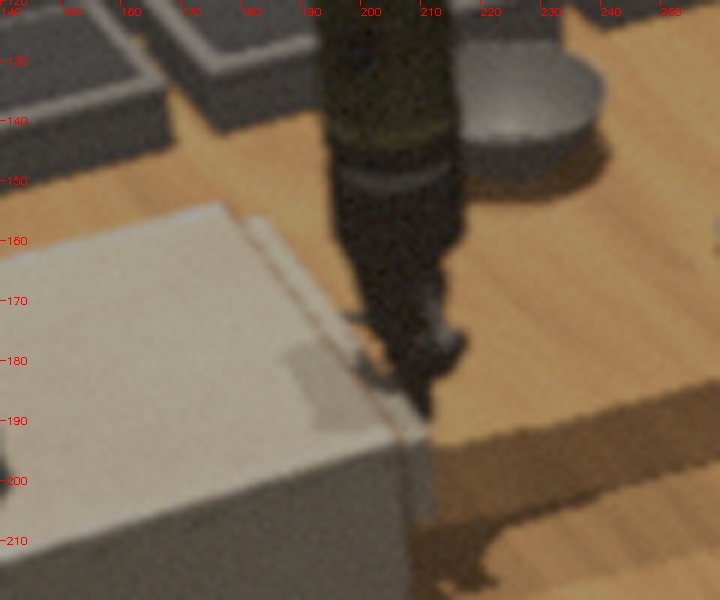

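```bash
python3 -m creep '[[[0,0.1,0],[0,0,0],0],[[0,0.2,0],[0,0,0],0],[[0,0.3,0],[0,0,0],0],[[0,0.4,0],[0,0,0],0]]'; python3 -m creep '[[[0,0.1,0],[0,0,0],0],[[0,0.2,0],[0,0,0],0]]'; python3 -m creep '[[[0,0.1,0],[0,0,0],0],[[0,0.2,0],[0,0,0],0]]'; python3 -m creep '[[[0,0.1,0],[0,0,0],0],[[0,0.2,0],[0,0,0],0]]'
```

```text
t: 30.32
tool_pos: [0.6676, -0.1212, 0.1083]
tool_rot: [-3.14, 0.0, 1.542]
force: [-2.0, -0.7, 1.0]
width: 0.0003
t: 30.48
tool_pos: [0.6697, -0.1213, 0.1083]
tool_rot: [-3.14, 0.0, 1.542]
force: [-0.3, -0.3, -0.1]
width: 0.0002
t: 30.65
tool_pos: [0.6717, -0.1213, 0.1083]
tool_rot: [-3.14, 0.0, 1.542]
force: [-1.6, 0.4, -0.0]
width: -0.0001
t: 30.82
tool_pos: [0.6734, -0.1214, 0.1082]
tool_rot: [-3.139, 0.0, 1.542]
force: [-5.0, 0.7, 2.7]
width: -0.0003
```

The catch begins at TCP x≈0.672 (5 N), so home should be near 0.686. I keep pushing about 1 mm per row.

```bash
python3 -m creep '[[[0,0.1,0],[0,0,0],0],[[0,0.2,0],[0,0,0],0]]'; python3 -m creep '[[[0,0.1,0],[0,0,0],0],[[0,0.2,0],[0,0,0],0]]'; python3 -m creep '[[[0,0.1,0],[0,0,0],0],[[0,0.2,0],[0,0,0],0]]'; python3 -m creep '[[[0,0.1,0],[0,0,0],0],[[0,0.2,0],[0,0,0],0]]'
```

```text
t: 30.98
tool_pos: [0.6736, -0.1214, 0.1083]
tool_rot: [-3.135, -0.0, 1.542]
force: [-10.3, 1.6, 5.9]
width: -0.0005
t: 31.15
tool_pos: [0.6748, -0.1215, 0.1083]
tool_rot: [-3.133, -0.0, 1.541]
force: [-10.3, 1.6, 5.8]
width: 0.0001
t: 31.32
tool_pos: [0.6773, -0.1215, 0.1083]
tool_rot: [-3.135, -0.0, 1.542]
force: [-8.5, 0.8, 4.4]
width: -0.0
t: 31.48
tool_pos: [0.6803, -0.1217, 0.1083]
tool_rot: [-3.137, 0.0, 1.542]
force: [-5.1, 1.2, 3.0]
width: -0.0001
```

```bash
python3 -m creep '[[[0,0.1,0],[0,0,0],0],[[0,0.2,0],[0,0,0],0]]'; python3 -m creep '[[[0,0.1,0],[0,0,0],0],[[0,0.2,0],[0,0,0],0]]';  python3 -m creep '[[[0,0.1,0],[0,0,0],0],[[0,0.1,0],[0,0,0],0]]'
```

```text
t: 31.65
tool_pos: [0.6838, -0.1218, 0.1083]
tool_rot: [-3.14, 0.0, 1.542]
force: [-0.2, 0.4, 0.4]
width: -0.0
t: 31.82
tool_pos: [0.6849, -0.122, 0.108]
tool_rot: [-3.138, 0.0, 1.542]
force: [-6.6, 1.3, 2.3]
width: 0.0001
t: 31.98
tool_pos: [0.685, -0.1221, 0.1078]
tool_rot: [-3.136, 0.0, 1.541]
force: [-7.3, 1.3, 2.1]
width: 0.0004
```

```bash
python3 -m creep '[[[0,0.05,0],[0,0,0],0],[[0,0.1,0],[0,0,0],0],[[0,0.1,0],[0,0,0],0]]'; python3 -m creep '[[[0,-0.2,0],[0,0,0],0],[[0,-0.5,0],[0,0,0],0],[[0,-1,0],[0,0,0],0],[[0,-2,0],[0,0,0],0],[[0,-3.5,0],[0,0,0],0],[[0,-5.5,0],[0,0,0],0],[[0,-8,-1],[0,0,0],0],[[0,-10.5,-3],[0,0,0],0],[[0,-13,-6],[0,0,0],0],[[0,-15,-9],[0,0,0],0]]'; python3 -m creep '[[[0,-2,-2],[0,0,0],0],[[2,-4,-4],[0,0,0],0],[[5,-6,-6],[0,0,0],0],[[9,-8,-7],[0,0,0],0],[[13,-8,-7],[0,0,0],0],[[17,-8,-7],[0,0,0],0],[[21,-8,-7],[0,0,0],0],[[23,-8,-7],[0,0,0],0],[[23,-8,-7],[0,0,0],0]]'; python3 - <<'E'
from g import *
from h import *
from bench import eyes
st()
for n in('scene','top'):
    d=eyes.snapshot(n);np.savez(n+'19.npz',**d)
    cv2.imwrite(f'pics/{n}19.png',cv2.resize(d['pixels'][:,:,::-1],(800,600),interpolation=cv2.INTER_CUBIC))
crop(load('scene19'),140,120,260,220,6,'s19');crop(load('top19'),250,130,350,180,8,'t19')
P=pts(load('top19'))
for u in(270,320,334): 
    c=P[140:180,u];print(u,[(v+140,c[v].round(3).tolist()) for v in range(0,39) if abs(c[v,2]-c[v+1,2])>.007])
E
```

```text
t: 32.23
tool_pos: [0.6848, -0.1221, 0.1076]
tool_rot: [-3.133, 0.0, 1.541]
force: [-10.6, 1.8, 4.4]
width: 0.0002
t: 33.07
tool_pos: [0.5357, -0.1177, 0.1989]
tool_rot: [-3.139, 0.0, 1.541]
force: [0.7, -0.1, -0.2]
width: -0.0003
t: 33.82
tool_pos: [0.4642, 0.1209, 0.2692]
tool_rot: [3.141, -0.002, 1.551]
force: [0.2, 1.2, -0.5]
width: 0.0001
t 33.82 p [0.464 0.121 0.269] z [ 0.001  0.002 -1.   ] x [0.02  1.    0.002] F [ 0.245  1.245 -0.483] w 0.0001 q [-0.036 -0.05  -0.262  1.791 -0.015  1.398  1.256]
270 [(147, [0.696, -0.089, 0.15]), (148, [0.697, -0.09, 0.127]), (149, [0.697, -0.091, 0.108]), (150, [0.697, -0.092, 0.091]), (151, [0.697, -0.093, 0.075]), (152, [0.697, -0.094, 0.053]), (153, [0.696, -0.095, 0.036]), (154, [0.696, -0.096, 0.019]), (162, [0.668, -0.096, 0.004]), (166, [0.655, -0.096, -0.006]), (167, [0.649, -0.095, 0.005])]
320 [(148, [0.69, -0.257, 0.147]), (149, [0.691, -0.261, 0.123]), (150, [0.691, -0.265, 0.102]), (151, [0.691, -0.268, 0.085]), (152, [0.689, -0.27, 0.077]), (153, [0.689, -0.275, 0.053]), (154, [0.69, -0.279, 0.03]), (155, [0.689, -0.282, 0.012]), (162, [0.664, -0.283, 0.006])]
334 [(148, [0.688, -0.302, 0.153]), (149, [0.69, -0.309, 0.122]), (150, [0.69, -0.313, 0.105]), (151, [0.69, -0.318, 0.084]), (152, [0.688, -0.32, 0.073]), (153, [0.689, -0.326, 0.051]), (154, [0.687, -0.327, 0.042]), (155, [0.686, -0.332, 0.024]), (168, [0.642, -0.337, -0.007])]
```

View pics/s19.png

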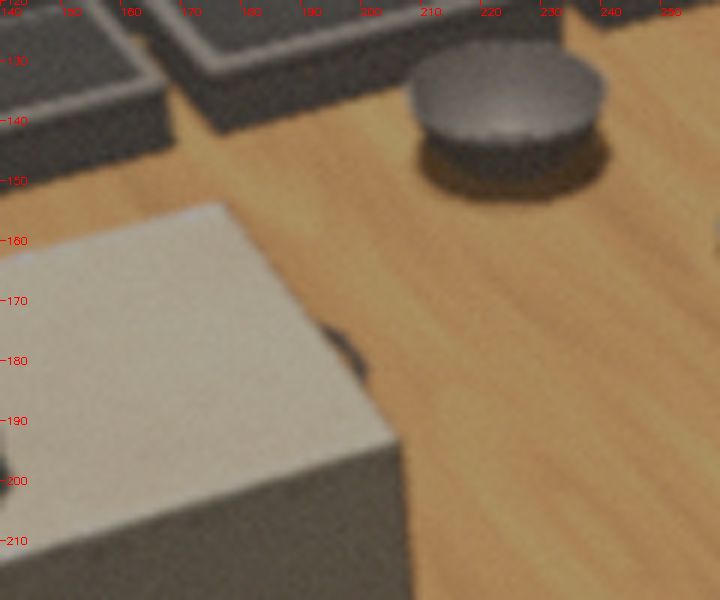

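View pics/top19.png

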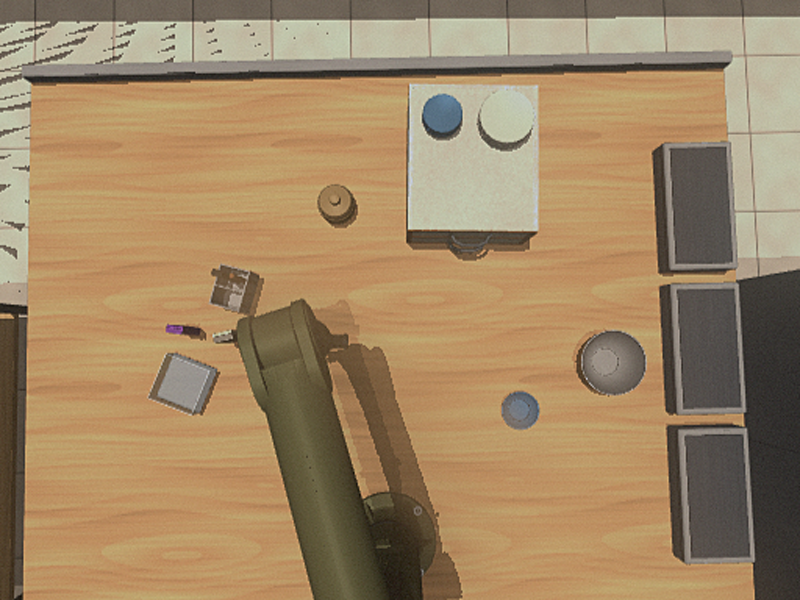

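View pics/scene19.png

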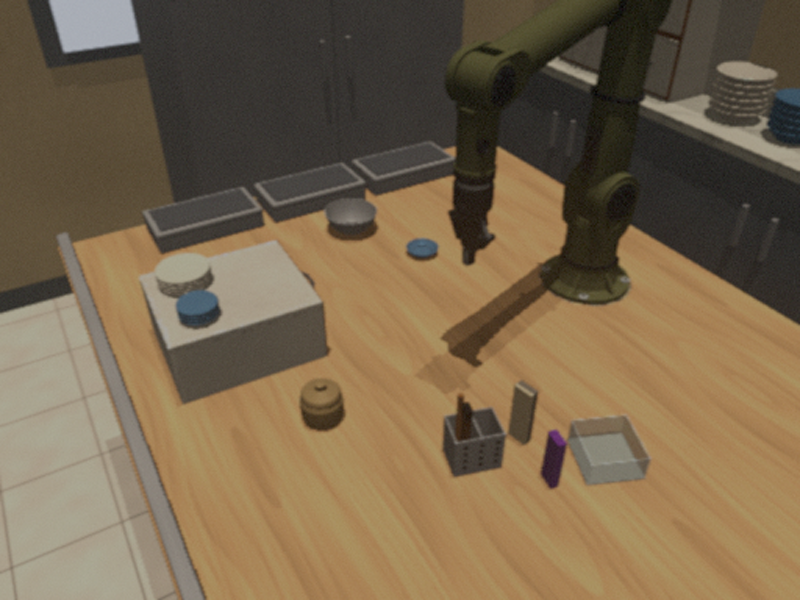

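The front stands flush with the chest 1.6 s after I let go (front face x≈0.691, chest face 0.689–0.690). The bowl, crock, tub, dish and look-alikes sit where they were, and the robot touches nothing.

```bash
python3 -c "
from bench import ticket
print(ticket.finish_job())"
```

```text
the job is handed in; nothing more can be done
None
```

The whetstone is bedded in its recess and the drawer is shut. I handed the job in at about 34 s of the 72 s allowed, and no verdict was reported.

- **Stone:** I took it out of the drainer by its upper end with a tilted grasp over the smaller look-alike. I laid it flat on the free counter, let it go (top at 25 mm), and took it again across its middle. I then lowered it into the recess without touching the sides. Its top measured 113.6 mm against the 114 mm expected, level, with a gap all round.
- **Drawer:** I pushed it slowly beside the handle and over the catch, which took about 10 N. At the stop I pressed with about 11 N, then backed off. About 1.6 s later the front was still flush with the chest within camera accuracy.
- **Surroundings:** The bowl, crock, tub, dish and both look-alikes looked unmoved in the last pictures.

**Disagreements and doubts:**
- The two cameras differed by 2–4 mm, so I aligned the stone to the recess within single pictures.
- While I backed away from the laid stone, joint 6 read 2.053 rad against its limit of 2.05. That is within the reading noise, but I can't rule out a brief touch of the limit.

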